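Load the barrel tumbler and latch its hatch

ROBOT

A 7-joint arm with a two-finger parallel gripper is mounted at the origin on the work surface. World frame = base frame: x ahead of the robot, y to its left, z up, the work surface at z = 0. Lengths are in m, angles in rad, forces in N, time in s.
With the tool pointing down it reaches from about 0.4 to 0.75 m from the base axis. Payload 19.5 kg.
Tool frame: the origin (TCP) lies between the finger pads; the fingertips stand 22 mm ahead of it and the grasp point (between the pads) lies 3 mm ahead of it (bot.tip_reach is the distance from the TCP to the fingertips, in m); x points along the fingers, z is the direction in which the jaws open and shut, and the axes are right-handed (so a half turn about x gives the same grasp; the last joint's range is limited). The gripper opens to 85 mm and grips with 20 to 120 N. Pads are 22 mm wide; open, the fingers measure 114 mm over their backs; the gripper's body (76 mm by 85 mm) begins 54 mm behind the grasp point. The pads swing forward as they close: fully open they stand 13 mm farther back than shut.
Start: joints at [-1.273, 0.707, -0.028, 1.485, 0.022, 0.951, -0.075], TCP at [0.192, 0.542, 0.253] pointing down, gripper open.
Joint ranges: [-2.71, 2.71], [-0.32, 2.16], [-1.57, 1.52], [0, 2.45], [-1.46, 4.6], [0, 2.02], [-2.83, 2.83]. Speed limits (rad/s): [1.89, 1.89, 2.57, 2.57, 3.01, 3.01, 3.01].

INTERFACE

Orientations are given as a rotation vector (axis times angle).
In Python, from rig import status, eyes, job_done, bot gives the robot as it stands.
- The arm moves only by the shell command python3 -m crank 'ROWS'. ROWS is JSON, a list of rows, each a list of 7 numbers: the finger opening in cm, from 0 to 8.54, then the shift along the tool's x, y, z in cm, then the turn, a rotation vector about the tool's x, y, z in rad. In form: [[grip, x, y, z, rx, ry, rz], ...]. A call has exactly 8 rows; each row shifts and turns the pose as measured when the row begins, along the tool's axes as they then stand; what a row does not reach is not made up. A row lasts 1/12 s, in which the tool goes at most 41.7 mm and 7.16 degrees, less where a joint would pass 70% of its speed; a pose out of reach is approached as far as the arm can. A call is refused whole if a number of a shift passes 4.17 or a number of a turn 0.125, either way. A call with a gripper value outside its range is refused whole. The fingers move at their own pace and stop on an object; the grip force is fixed at half the most. Time passes only in rows, so rows that do not move let the fingers close, or fill a call up. It gives the time, the measured TCP pose, the force and the opening at its end, in the units of the state.
- status.sense(): the state, without advancing time (a new reading comes with each control period).
- eyes.grab_frame(name): name is "scene" or "side" or "wrist"; returns a dict with "image" (384x512x3 uint8, blue, green, red), "depth" (384x512 float32, m along the optical axis (not along the pixel's ray), 0 where there is no reading), "intrinsics" (3x3 intrinsics, pixels), "k1" (the pictures are not rectified: a ray, as slopes to the right and down, at radius r is drawn at 1 + k1 r^2 times it, then the intrinsics apply), "rvec" (rotation vector, rad) and "tvec" (3), from world to camera coordinates, as OpenCV has them. Camera axes: x right, y down, z forward; pixel columns grow to the right and rows downward; lengths in m; the calibration is good to about 2 mm. A picture is of the moment at which its call begins.
- job_done(): hands the job in, once; it reports no verdict.
The state is a dict: "t": time; "joint_positions": joint angles; "qvel": joint speeds; "effort": joint torques, N m; "eef_pos": TCP position; "orientation": TCP orientation; "force": force on the tool from outside, world axes, zero at the start; "moment": the same for the moment, N m; "grip_width": finger opening in m.
Only numpy, scipy, OpenCV 4.12 (cv2) and the standard library are available. Lean on these libraries where they do the work, as an engineer would, in place of code of your own. Each camera call takes 0.05 s, during which the arm holds its last target.

TASK

Load the tumbler for smoothing: pick up the tray by its grip board, tip all five beech blanks off it into the open barrel without handling them with the fingers, and set the empty tray back down flat on the bench. Then shut the barrel's hatch and, holding it down on its rubber seal, turn the red wing knob a quarter turn clockwise to its stop so that the hatch stays latched; leave the drill, clamp, battens and glue bottle where they are.

Things in the scene. Friction and masses are not known exactly. Their poses are not given: they have to be found in the camera images.
- tray_grip (a point): where to pinch the tray: middle of its pine grip board (12 mm thick, 70 wide along y), which stands at the tray's back end and leans back 20 degrees. Pinch across the thickness, gripper tilted alike, fingers along the tray's direction (sin 20, 0, -cos 20). Tray axes: x from board to open front end, z up. 55.7 mm over the bench; the board goes on 30 mm above it and 34 mm below it to the back wall
- tray_lip (a point): middle of the open front edge of the tray's floor, upper face: 164.8 mm ahead (tray x) and 51.7 mm below tray_grip; tray axes. Tray 150 long x 94 wide, 200 to 300 g, slate-blue floor 4 mm thick, 84 wide inside; side and back walls 24 mm high over the bench, none in front. The floor is slippery: blanks begin to slide at 15 to 25 degrees of tilt (it varies); discs that topple roll sooner
- blank0_center (a point): loose lacquered beech block 30 x 26 x 22 mm, 12 g; the point is its centre. Starts flat on the tray's floor, any of the five spots
- blank1_center (a point): loose lacquered beech block 30 x 26 x 22 mm, 12 g; the point is its centre. Starts flat on the tray's floor, any of the five spots
- blank2_center (a point): loose lacquered beech block 30 x 26 x 22 mm, 12 g; the point is its centre. Starts flat on the tray's floor, any of the five spots
- blank3_center (a point): loose lacquered beech disc (wheel blank) 30 mm across and 20 mm high, 10 g, starts standing on its flat side on the tray's floor; the point is its centre. It can roll
- blank4_center (a point): loose lacquered beech disc (wheel blank) 30 mm across and 20 mm high, 10 g, starts standing on its flat side on the tray's floor; the point is its centre. It can roll
- tumbler: fixed machine: slate-blue six-sided barrel 160 mm across flats, 180 long, axle level along y, 90 mm over the bench, on a grey base with two bearing stands and a motor at the +y end (lower than the barrel). Origin under the barrel's middle, on the bench; x away from its front, z up. The base covers x -100 to 100, y -120 to 190 mm. Barrel and frame top out at 170 mm; only hatch and seal rise above
- mouth (a point): centre of the barrel's open mouth, level with the top of its aluminium frame, 170 mm over the bench; tumbler axes. Mouth 72 mm (x) by 140 mm (y); frame's outer front edge at x -46 mm. A black rubber seal strip along the front frame (x -41 mm) stands 10 mm above it. The barrel is hollow 155 mm deep. The open hatch stands at the far (+x) side and stops pieces that slide too far
- hatch (a joint): angle of the aluminium hatch (96 x 156 x 6 mm), rad: 0 shut, 1.85 fully open (leaning back past upright, away from the robot); starts 1.65 to 1.85. Stiff, damped hinge: push the hatch over to below about 1.0; from there it sinks shut by its own weight in about 1.5 s and rests on the seal at about 0.105. About 9 N down on the knob squeezes it home to 0; if not latched it springs back
- hatch_edge (a point): middle of the hatch's free edge, half-way through its thickness, 94 mm from the hinge line. The hinge runs along y at x 44 mm, z 1 mm in the mouth's axes (hatch's underside there when shut). x points from this edge to the hinge, z out of the hatch's outer face: up when shut, away from the robot when open. Shut, it is the edge nearest the robot
- knob (a joint): turn of the red wing knob, rad: 0 unlatched (wings and hidden tongue along the hatch's y); grows clockwise seen from above the shut hatch to the stop at 1.57, latched (tongue under the front frame, wings along x). Starts 0 to 0.3; friction 0.04 N m. If the hatch is not squeezed home the tongue strikes the frame at about 0.55 and blocks. Latched, it holds the hatch at about 0.02
- knob_grip (a point): centre of the T-shaped knob's wing bar, on its axis, 62 mm from the hinge, 23 mm over the hatch's outer face. Round bar 11 mm thick, 56 long (this point's y), ends slightly thicker, over a round foot 24 mm across, 12 high; turns with the knob; z out of the hatch's outer face. With the hatch home it is 200 mm over the bench (206 resting on the seal), free to grip from above; hatch open, it is on the far side
- drill: bystander: cordless drill lying on its side, about 220 x 210 mm, 65 mm high, origin under its motor housing
- clamp: bystander: red and black bar clamp lying flat, 300 mm long, 30 mm high, origin under its middle
- battens: bystander: two slate-blue battens, one on the other, 340 x 50 mm, 40 mm high, long side along y, origin under their middle
- glue: bystander: white glue bottle with an orange cap, 48 mm across, 120 mm high, standing; origin under its middle
Things that resemble listed ones, but are neither listed nor needed, are in the scene too. What is meant by the part that bears tray_grip is not orange, and is the smaller of those in its own colour.

How it is judged:
By the outcome, as a careful person would: the job done as asked, in the order asked, and still so for the second after the job is handed in, with the robot touching nothing.
It also fails if it takes over 72 s, if anything falls off the work surface, if the arm or the gripper's body presses on something with over 40 N, if the wrist force passes 120 N, or if a joint passes its speed limit or range.

## Working session

There is one attempt and no reset: what is moved stays moved. The work goes in short steps, Python scripts to look and compute and a shell command to move; the robot and the scene stay as the last step left them, time stands still between calls to the robot, and variables do not carry over. Pictures are saved under pics/ and viewed, and the job is handed in when it is done.

```bash
ls; mkdir -p pics; cat > h.py <<'E'
import numpy as np, cv2
from rig import status, eyes, job_done, bot
from scipy.spatial.transform import Rotation as R
def grab(n,fn=None):
    f=eyes.grab_frame(n)
    if fn: cv2.imwrite('pics/'+fn,f['image'])
    return f
def world(f):
    K=f['intrinsics'];h,w=f['depth'].shape
    u,v=np.meshgrid(np.arange(w),np.arange(h))
    xd=(u-K[0,2])/K[0,0];yd=(v-K[1,2])/K[1,1]
    x,y=xd.copy(),yd.copy()
    for _ in range(20):
        s=1+f['k1']*(x*x+y*y);x=xd/s;y=yd/s
    d=f['depth'];P=np.stack([x*d,y*d,d],-1)
    Rm=cv2.Rodrigues(np.array(f['rvec'],float))[0]
    W=(P-np.array(f['tvec']).ravel())@Rm
    W[d==0]=np.nan
    return W
E
python3 - <<'E'
from h import *
print(status.sense(), bot.tip_reach)
for n in ['scene','side','wrist']:
    f=grab(n,n+'0.png'); np.savez('pics/'+n+'0.npz',**f); print(n,f['intrinsics'],f['k1'],f['rvec'],f['tvec'])
    cv2.imwrite('pics/%s0b.png'%n,cv2.resize(f['image'],(800,600),interpolation=cv2.INTER_CUBIC))
E
```

```text
pics
{'t': 0.0, 'joint_positions': array([-1.27270659,  0.70706779, -0.02757907,  1.48499626,  0.02201782,
        0.95091766, -0.07552679]), 'qvel': array([ 0.0011419 , -0.0008681 ,  0.00020572, -0.00010292,  0.00051489,
        0.00166393, -0.0012761 ]), 'effort': array([-2.63498005e-03, -8.83209443e+01,  1.23375222e+00, -2.36171401e+01,
        1.67617964e-02,  6.29496601e-03,  3.07206744e-05]), 'eef_pos': array([0.19158173, 0.54188781, 0.25284867]), 'orientation': array([-0.95600454,  1.35188471,  0.95486802]), 'force': array([-0.57302936,  0.32027402, -0.40099831]), 'moment': array([-0.07247013, -0.013111  , -0.02537177]), 'grip_width': 0.08498738076922424} 0.022
scene [[369.60724273   0.         259.93104874]
 [  0.         369.60724273 197.87268839]
 [  0.           0.           1.        ]] 0.03827386255225898 [ 2.05578365  1.14221047 -0.53856275] [-0.26497162 -0.15755302  1.71472336]
side [[407.69529789   0.         255.38254524]
 [  0.         407.69529789 194.76345894]
 [  0.           0.           1.        ]] -0.0808464559695398 [ 0.66473522 -2.74344468  0.98204625] [0.45879636 0.26414192 1.23504074]
wrist [[342.181836     0.         255.86001461]
 [  0.         342.181836   192.15401266]
 [  0.           0.           1.        ]] -0.1014606921549769 [-2.36910345 -1.67540816 -0.23460414] [-0.57459927 -0.03581941  0.37844526]
```

View pics/scene0b.png

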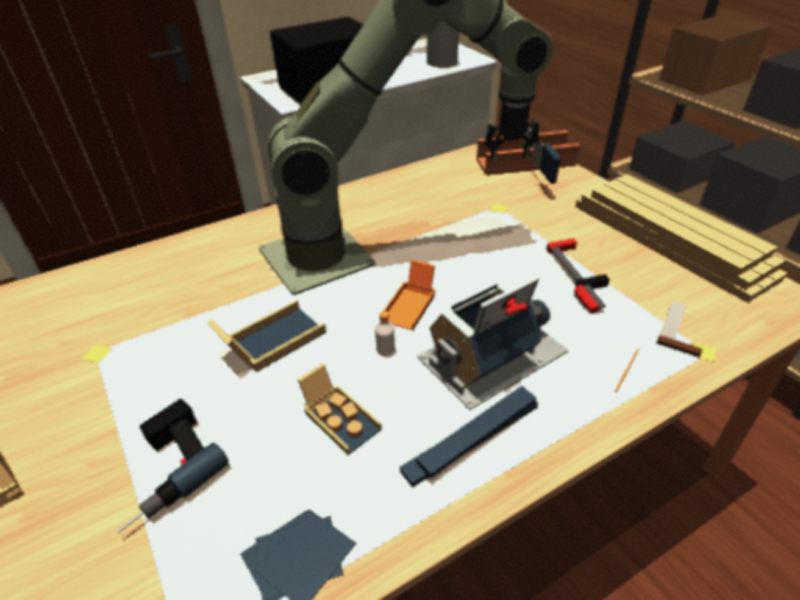

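View pics/side0b.png

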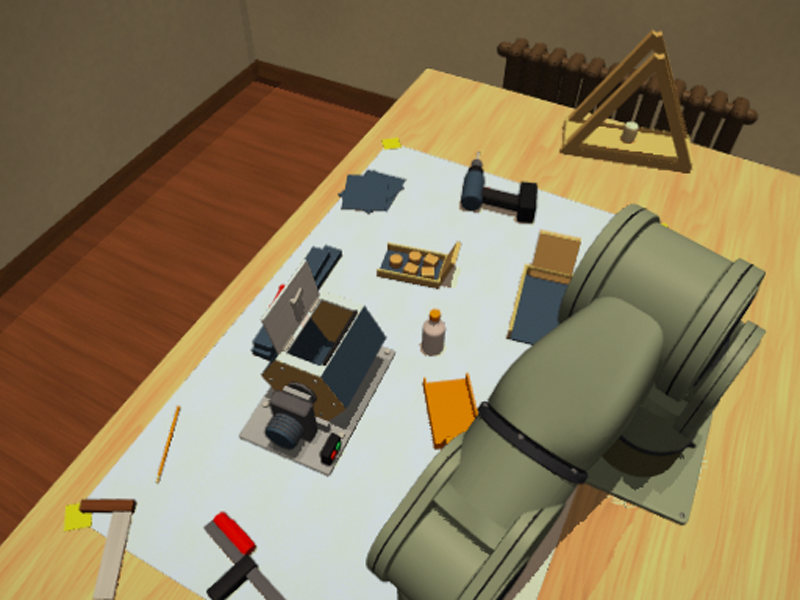

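View pics/wrist0b.png

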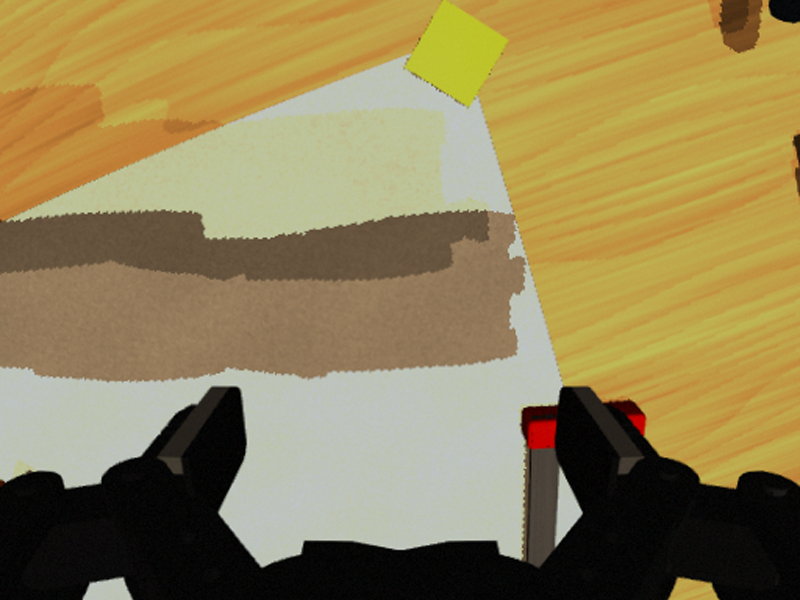

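Tray candidates in the 800x600 scene view: an empty pine tray (275,335), an orange tray (408,300), and a pine tray holding the five pieces (340,410). The last one fits: it isn't orange, it looks like the smaller pine one, and it carries the blanks. I'll confirm this with an enlarged crop and sizes from depth.

```bash
python3 - <<'E'
from h import *
def load(n): return dict(np.load('pics/%s0.npz'%n))
f=load('scene');g=load('side')
a=cv2.resize(f['image'][180:300,120:290],(800,565),interpolation=cv2.INTER_CUBIC);cv2.imwrite('pics/cropS.png',a)
b=cv2.resize(g['image'][130:310,150:310],(530,596),interpolation=cv2.INTER_CUBIC);cv2.imwrite('pics/cropD.png',b)
# top-down height & color rectified map from both
for n,F in (('scene',f),('side',g)):
    W=world(F).reshape(-1,3);C=F['image'].reshape(-1,3)
    H=np.full((700,900,3),0,np.uint8);
    ok=~np.isnan(W[:,0]);W=W[ok];C=C[ok]
    o=np.argsort(W[:,2]);W=W[o];C=C[o]
    r=((0.9-W[:,0])*600).astype(int);c=((0.65-W[:,1])*600).astype(int)
    m=(r>=0)&(r<540)&(c>=0)&(c<780)&(W[:,2]<0.4)
    I=np.zeros((540,780,3),np.uint8)
    for rr,cc,k in zip(r[m],c[m],C[m]): I[rr:rr+3,cc:cc+3]=k
    for k in range(0,10): cv2.putText(I,'%.1f'%(0.9-k/10),(0,k*60+5),0,.4,(0,0,255),1)
    for k in range(0,13): cv2.putText(I,'%.2f'%(0.65-k/10),(k*60,535),0,.4,(0,0,255),1)
    cv2.imwrite('pics/top_%s.png'%n,I)
E
```

```text
(no output)
```

View pics/cropS.png

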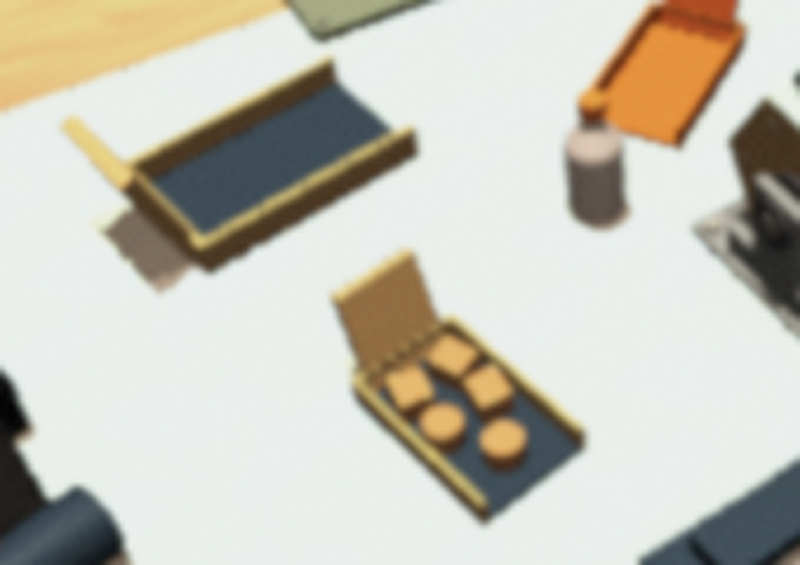

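View pics/cropD.png

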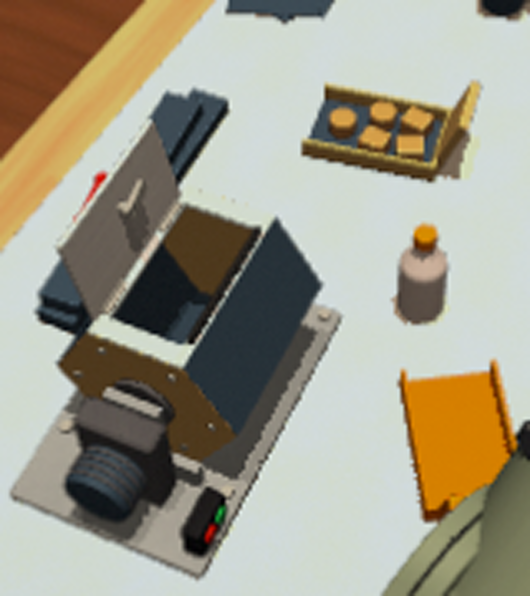

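View pics/top_scene.png

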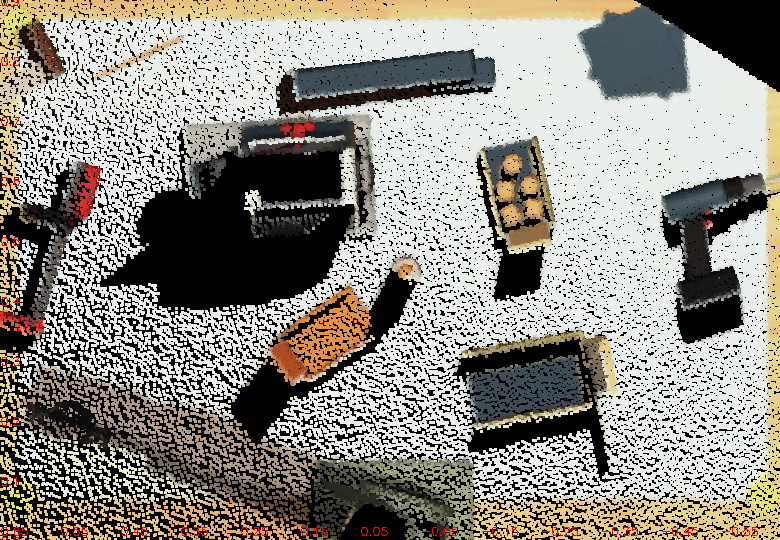

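View pics/top_side.png

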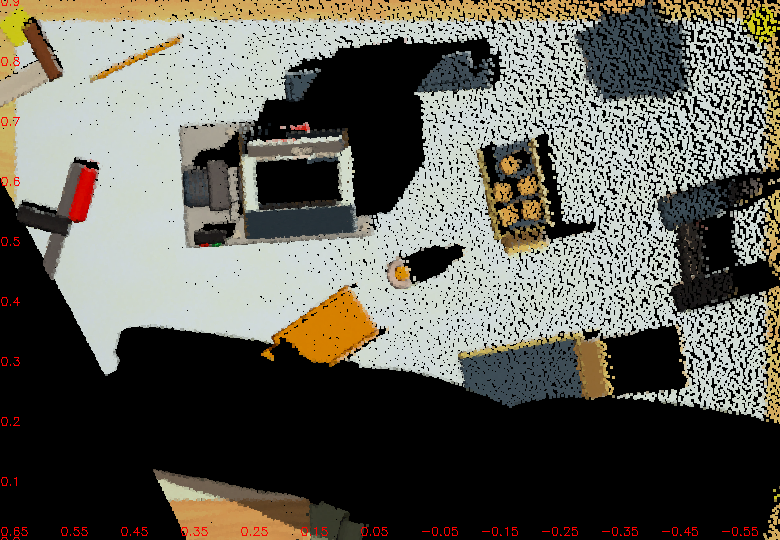

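The enlarged crops confirm it: the loaded pine tray (crop px 450,400) is clearly smaller than the empty pine one (crop px 260,160), and it isn't orange. Next I'll fit the tray and tumbler poses.

```bash
python3 - <<'E'
from h import *
def load(n): return dict(np.load('pics/%s0.npz'%n))
for n in ('scene','side'):
    F=load(n);W=world(F).reshape(-1,3);C=F['image'].reshape(-1,3).astype(int)
    ok=~np.isnan(W[:,0]);W=W[ok];C=C[ok]
    # bench height check
    b=(abs(W[:,0]-.45)<.05)&(abs(W[:,1]+.05)<.05);print(n,'bench',np.median(W[b,2]))
    def box(nm,m):
        p=W[m,:2].astype(np.float32)*1000
        r=cv2.minAreaRect(p);print(nm,m.sum(),r); return p
    t=(W[:,0]>.46)&(W[:,0]<.70)&(W[:,1]<-.11)&(W[:,1]>-.3)
    wood=(C[:,2]-C[:,0]>25)
    m=t&(W[:,2]>.019)&(W[:,2]<.0265)&wood; box('walltop',m)
    blue=(C[:,0]>C[:,2]+5)&(C.sum(1)<330)
    box('floor',t&(W[:,2]<.012)&blue)
    m=t&(W[:,2]>.032); p=W[m]; print('board',m.sum(),p[:,2].max(),p[p[:,2]>.07].mean(0),np.median(p,0)); 
    if m.sum()>10:
        q=p[p[:,2]>.075]; print(' top', q.min(0),q.max(0))
        c=p.mean(0);u,s,v=np.linalg.svd(p-c);print(' c',c,'normal',v[2],s/np.sqrt(len(p)))
    k=(W[:,0]>.45)&(W[:,0]<.75)&(W[:,1]>0.03)&(W[:,1]<.4)
    m=k&(W[:,2]>.163)&(W[:,2]<.174)&(W[:,0]<.66); box('frame',m); print(np.median(W[m],0))
    m=k&(W[:,2]>.003)&(W[:,2]<.02)&(C.max(1)<190); box('base',m)
    m=k&(W[:,2]>.185); p=W[m]; 
    c=p.mean(0);u,s,v=np.linalg.svd(p-c);print(' hatch',len(p),c,'normal',v[2],s/np.sqrt(len(p)), p.max(0),p.min(0))
    red=k&(C[:,2]>130)&(C[:,1]<60)&(W[:,2]>.1); p=W[red]; 
    if len(p): print('red',len(p),p.mean(0),p.min(0),p.max(0)); u,s,v=np.linalg.svd(p-p.mean(0)); print(v[0])
E
```

```text
scene bench 0.00359991945160522
walltop 407 ((582.9244384765625, -212.233154296875), (162.78695678710938, 96.77305603027344), 11.671211242675781)
floor 229 ((604.7931518554688, -203.34295654296875), (111.69739532470703, 77.85931396484375), 10.265941619873047)
board 325 0.08987547811892653 [ 0.49456019 -0.23181402  0.0800139 ] [ 0.50183141 -0.23071094  0.06183898]
 top [ 0.48015764 -0.2659004   0.07517944] [ 0.50782082 -0.19790306  0.08987548]
 c [ 0.50167365 -0.23086506  0.06180534] normal [0.91100749 0.18291199 0.36960596] [0.02053912 0.01792205 0.00277117]
frame 338 ((604.10205078125, 152.37684631347656), (103.66703033447266, 187.10382080078125), 4.043470859527588)
[0.59635663 0.09476385 0.16944515]
base 1061 ((605.7208251953125, 185.1441650390625), (199.8363800048828, 309.9595031738281), 1.980150818824768)
 hatch 573 [0.66639509 0.14789227 0.23123609] normal [ 0.97834674  0.03292173 -0.20433749] [0.04521461 0.02219707 0.00807673] [0.69670523 0.23564645 0.26636334] [0.64616067 0.07503332 0.18500511]
red 70 [0.68321989 0.15540818 0.23230739] [0.6555014  0.12992321 0.19990129] [0.695
[... 531 characters left out ...]
 -0.2173468   0.06744308] normal [-0.87100707 -0.23502742 -0.43140328] [0.02332071 0.0179184  0.00405363]
frame 747 ((600.0767822265625, 154.990966796875), (101.72283935546875, 185.5764617919922), 2.902801513671875)
[0.60261557 0.17370039 0.16883903]
base 1848 ((623.18359375, 193.06626892089844), (249.8171844482422, 311.88916015625), 3.4154844284057617)
 hatch 937 [0.65790855 0.16326876 0.22860577] normal [-0.97601397 -0.05684856  0.21015465] [0.04498625 0.02380018 0.00548033] [0.69619954 0.23764707 0.26472868] [0.64367442 0.07960053 0.18509468]
red 7 [0.68805225 0.14447274 0.23519539] [0.68526721 0.14006299 0.23180964] [0.69214647 0.15317602 0.23720096]
[ 0.011874   -0.94665787  0.32202156]
```

```bash
python3 - <<'E'
from h import *
print([d for d in dir(bot) if not d.startswith('__')]); print(type(bot))
for d in dir(bot):
    if not d.startswith('_'): print(d, getattr(bot,d))
s=status.sense();print(R.from_rotvec(s['orientation']).as_matrix().round(3))
import rig; print([d for d in dir(rig) if not d.startswith('__')])
E
```

```text
['MotionError', 'tip_reach']
<class 'host.Robot'>
MotionError <class 'rig.MotionError'>
tip_reach 0.022
[[-0.    -0.943  0.333]
 [-0.001  0.333  0.943]
 [-1.    -0.    -0.001]]
['bot', 'eyes', 'job_done', 'status']
```

```bash
cat >> h.py <<'E'
def axes(yaw,tilt):
    """tool rotation: fingers (tool x) point down, tilted by `tilt` rad toward dir yaw; jaw (tool z) along dir yaw"""
    c,s=np.cos(yaw),np.sin(yaw); u=np.array([c,s,0]);k=np.array([0,0,1.])
    X=np.sin(tilt)*u-np.cos(tilt)*k; Z=np.cos(tilt)*u+np.sin(tilt)*k; Y=np.cross(Z,X)
    return np.stack([X,Y,Z],1)
def plan(p,M,n,grip=8.5,start=None):
    s=status.sense() if start is None else start
    p0=s['eef_pos'];R0=R.from_rotvec(s['orientation']);R1=R.from_matrix(M)
    d=(R0.inv()*R1).as_rotvec()
    print('from',p0.round(4),'delta world',(np.array(p)-p0).round(4),'rot(tool)',d.round(3),'min rows',round(max(np.linalg.norm(np.array(p)-p0)/.0417,np.linalg.norm(d)/.125),1))
    step=(np.array(p)-p0)/n
    for i in range(n):
        Ri=R0*R.from_rotvec(d*i/n)
        print([grip]+list((Ri.inv().apply(step)*100).round(2))+list((d/n).round(3)))
E
python3 - <<'E'
from h import *
plan([.44,.22,.36],axes(.6,0.),10)
E
```

```text
from [0.1916 0.542  0.253 ] delta world [ 0.2484 -0.322   0.107 ] rot(tool) [ 0.631 -0.001  0.   ] min rows 10.1
[8.5, np.float64(-1.07), np.float64(-3.42), np.float64(-2.21), np.float64(0.063), np.float64(-0.0), np.float64(0.0)]
[8.5, np.float64(-1.07), np.float64(-3.55), np.float64(-1.99), np.float64(0.063), np.float64(-0.0), np.float64(0.0)]
[8.5, np.float64(-1.07), np.float64(-3.67), np.float64(-1.76), np.float64(0.063), np.float64(-0.0), np.float64(0.0)]
[8.5, np.float64(-1.07), np.float64(-3.77), np.float64(-1.53), np.float64(0.063), np.float64(-0.0), np.float64(0.0)]
[8.5, np.float64(-1.07), np.float64(-3.86), np.float64(-1.29), np.float64(0.063), np.float64(-0.0), np.float64(0.0)]
[8.5, np.float64(-1.07), np.float64(-3.93), np.float64(-1.04), np.float64(0.063), np.float64(-0.0), np.float64(0.0)]
[8.5, np.float64(-1.07), np.float64(-3.99), np.float64(-0.79), np.float64(0.063), np.float64(-0.0), np.float64(0.0)]
[8.5, np.float64(-1.07), np.float64(-4.03), np.float64(-0.54), np.float64(0.063), np.float64(-0.0), np.float64(0.0)]
[8.5, np.float64(-1.07), np.float64(-4.06), np.float64(-0.28), np.float64(0.063), np.float64(-0.0), np.float64(0.0)]
[8.5, np.float64(-1.07), np.float64(-4.07), np.float64(-0.02), np.float64(0.063), np.float64(-0.0), np.float64(0.0)]
```

```bash
sed -i 's/print(\[grip\].*/print([float(v) for v in [grip]+list((Ri.inv().apply(step)*100).round(2))+list((d\/n).round(3))])/' h.py
python3 -m crank '[[8.5,-1.1,-3.4,-2.2,0.06,0,0],[8.5,-1.1,-3.5,-2,0.06,0,0],[8.5,-1.1,-3.7,-1.8,0.06,0,0],[8.5,-1.1,-3.8,-1.5,0.06,0,0],[8.5,-1.1,-3.9,-1.3,0.06,0,0],[8.5,-1.1,-3.9,-1,0.06,0,0],[8.5,-1.1,-4,-0.8,0.06,0,0],[8.5,-1.1,-4,-0.5,0.06,0,0]]'
python3 - <<'E'
from h import *
s=status.sense();print(s['eef_pos'],s['joint_positions'].round(2),s['qvel'].round(2))
plan([.42,-.2,.36],axes(.2,.0),8)
E
```

```text
t: 0.82
eef_pos: [0.3861, 0.2892, 0.3371]
orientation: [-0.583, 1.499, 0.582]
force: [0.2, 0.4, 0.6]
grip_width: 0.0846
[0.38610089 0.28917066 0.33712867] [-0.77  0.47  0.1   1.66 -0.05  1.02  0.09] [ 0.85 -0.13  0.25 -0.27 -0.1   0.4   0.35]
from [0.3861 0.2892 0.3371] delta world [ 0.0339 -0.4892  0.0229] rot(tool) [ 0.544 -0.008  0.   ] min rows 11.8
[8.5, -0.27, -4.79, -3.83, 0.068, -0.001, 0.0]
[8.5, -0.27, -5.03, -3.5, 0.068, -0.001, 0.0]
[8.5, -0.27, -5.26, -3.15, 0.068, -0.001, 0.0]
[8.5, -0.28, -5.46, -2.78, 0.068, -0.001, 0.0]
[8.5, -0.28, -5.64, -2.4, 0.068, -0.001, 0.0]
[8.5, -0.28, -5.79, -2.01, 0.068, -0.001, 0.0]
[8.5, -0.28, -5.91, -1.62, 0.068, -0.001, 0.0]
[8.5, -0.28, -6.01, -1.21, 0.068, -0.001, 0.0]
```

```bash

python3 -m crank '[[8.5,-0.2,-3.2,-2.5,0.05,0,0],[8.5,-0.2,-3.3,-2.4,0.05,0,0],[8.5,-0.2,-3.4,-2.2,0.05,0,0],[8.5,-0.2,-3.5,-2,0.05,0,0],[8.5,-0.2,-3.6,-1.9,0.05,0,0],[8.5,-0.2,-3.7,-1.6,0.05,0,0],[8.5,-0.2,-3.8,-1.4,0.05,0,0],[8.5,-0.2,-3.9,-1.3,0.05,0,0]]'
python3 - <<'E'
from h import *
s=status.sense();print(s['eef_pos'],s['joint_positions'].round(2),s['qvel'].round(2))
plan([.48,-.22,.30],axes(.2,.0),8)
E
```

```text
t: 1.48
eef_pos: [0.4075, -0.0428, 0.3553]
orientation: [-0.253, 1.56, 0.251]
force: [1.5, 1.1, 0.2]
grip_width: 0.0855
[ 0.40751641 -0.04284694  0.35528115] [-0.15  0.34  0.27  1.84 -0.1   0.98  0.48] [ 1.05  0.07  0.28 -0.2  -0.11  0.14  0.73]
from [ 0.4075 -0.0428  0.3553] delta world [ 0.0725 -0.1772 -0.0553] rot(tool) [ 0.122 -0.004  0.001] min rows 4.8
[8.5, 0.69, -2.39, 0.16, 0.015, -0.0, 0.0]
[8.5, 0.69, -2.38, 0.2, 0.015, -0.0, 0.0]
[8.5, 0.69, -2.38, 0.23, 0.015, -0.0, 0.0]
[8.5, 0.69, -2.38, 0.27, 0.015, -0.0, 0.0]
[8.5, 0.69, -2.37, 0.31, 0.015, -0.0, 0.0]
[8.5, 0.69, -2.37, 0.34, 0.015, -0.0, 0.0]
[8.5, 0.69, -2.36, 0.38, 0.015, -0.0, 0.0]
[8.5, 0.69, -2.36, 0.41, 0.015, -0.0, 0.0]
```

```bash

python3 -m crank '[[8.5,0,-3.2,0.2,0.02,0,0],[8.5,0,-3.2,0.3,0.02,0,0],[8.5,0,-3,0.3,0.02,0,0],[8.5,0,-3,0.3,0.02,0,0],[8.5,0,-2.6,0.4,0.02,0,0],[8.5,0,-1.5,0.4,0.02,0,0],[8.5,0,0,0,0,0,0],[8.5,0,0,0,0,0,0]]'
python3 - <<'E'
from h import *
s=status.sense();print(s['eef_pos'],s['joint_positions'].round(2),s['qvel'].round(2))
f=grab('wrist','w1.png');np.savez('pics/w1.npz',**f)
cv2.imwrite('pics/w1b.png',cv2.resize(f['image'],(800,600)))
Rm=cv2.Rodrigues(f['rvec'])[0];print('cam',-Rm.T@np.ravel(f['tvec']),'fwd',Rm[2])
E
```

```text
t: 2.15
eef_pos: [0.4691, -0.214, 0.3551]
orientation: [-0.145, 1.571, 0.14]
force: [-0.6, 0.4, 0.6]
grip_width: 0.0849
[ 0.46911944 -0.21403803  0.35506476] [ 0.19  0.53  0.31  1.52 -0.16  1.13  0.71] [ 0.02  0.02  0.01 -0.02 -0.    0.01  0.  ]
cam [ 0.45699831 -0.14395046  0.47434408] fwd [ 0.0456708  -0.27704882 -0.95976983]
```

View pics/w1b.png

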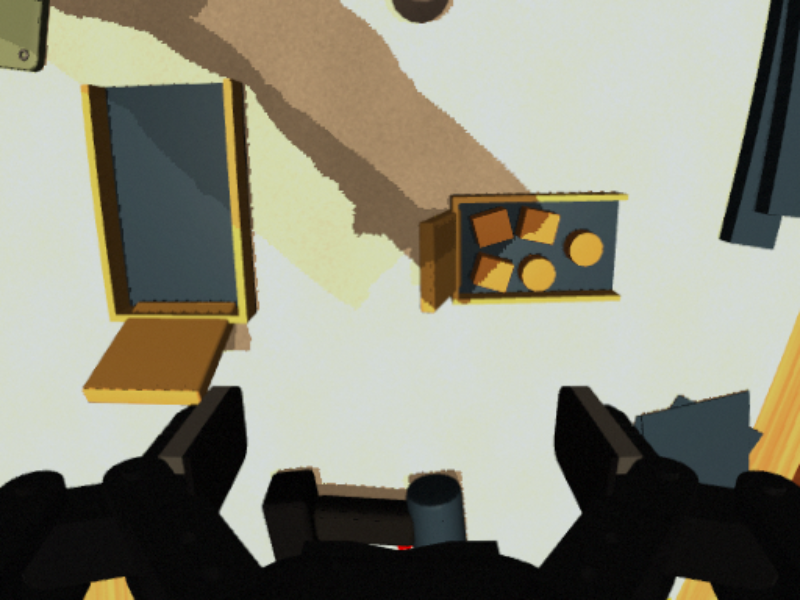

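```bash
python3 - <<'E'
import cv2
i=cv2.imread('pics/w1.png')[110:210,260:410]
cv2.imwrite('pics/w1c.png',cv2.resize(i,(750,500),interpolation=cv2.INTER_CUBIC))
E
```

```text
(no output)
```

View pics/w1c.png

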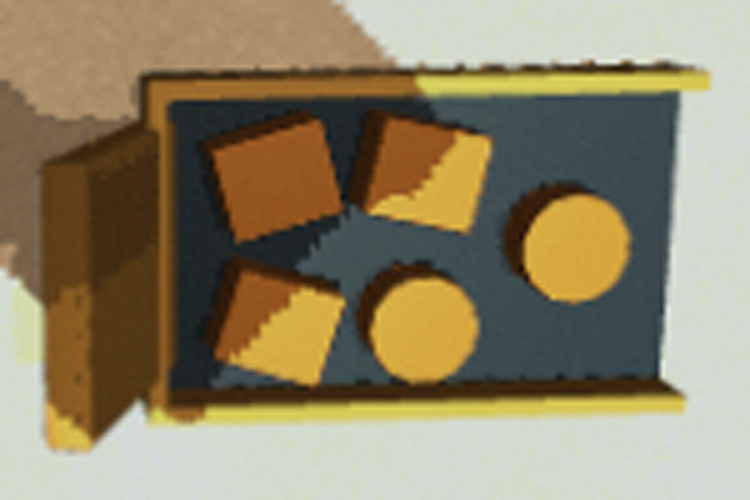

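```bash
cat >> h.py <<'E'
def pix2z(f,uv,z):
    K=f['intrinsics'];uv=np.atleast_2d(np.array(uv,float))
    x=(uv-K[[0,1],[2,2]])/K[[0,1],[0,1]];y=x.copy()
    for _ in range(30): y=x/(1+f['k1']*(y**2).sum(1,keepdims=True))
    Rm=cv2.Rodrigues(np.array(f['rvec'],float))[0];c=-Rm.T@np.ravel(f['tvec'])
    d=np.c_[y,np.ones(len(y))]@Rm
    t=(np.broadcast_to(z,len(y))-c[2])/d[:,2]
    return c+t[:,None]*d
def proj(f,P):
    K=f['intrinsics'];Rm=cv2.Rodrigues(np.array(f['rvec'],float))[0]
    q=np.atleast_2d(P)@Rm.T+np.ravel(f['tvec']);y=q[:,:2]/q[:,2:]
    return y*(1+f['k1']*(y**2).sum(1,keepdims=True))*K[[0,1],[0,1]]+K[[0,1],[2,2]]
E
python3 - <<'E'
from h import *
f=dict(np.load('pics/w1.npz'))
c=lambda L:(np.array(L,float)+.5)/5-.5+[260,110]
P=pix2z(f,c([(141,74),(710,70),(686,411),(150,423),(681,93),(660,380),(42,158),(45,448)]),[.024]*4+[.004]*2+[.082]*2)
print(P.round(4));print('lens',[np.linalg.norm(P[i]-P[j]).round(4) for i,j in ((0,1),(3,2),(0,3),(1,2),(4,5),(6,7))])
for i,j in ((0,1),(3,2)): print(np.degrees(np.arctan2(*(P[j]-P[i])[1::-1])))
for i,j in ((0,3),(1,2),(4,5),(6,7)): print(np.degrees(np.arctan2(*(P[j]-P[i])[1::-1]))+90)
cen=P[:4].mean(0);yaw=np.radians(np.mean([np.degrees(np.arctan2(*(P[j]-P[i])[1::-1])) for i,j in ((0,1),(3,2))]))
u=np.array([np.cos(yaw),np.sin(yaw)])
print('center',cen,'yaw',yaw,'grip',cen[:2]-u*(.0898),'lip from grip',cen[:2]+.075*u,'lip meas',P[4:6].mean(0), 'boardtop',P[6:].mean(0))
E
```

```text
[[ 0.5028 -0.176   0.024 ]
 [ 0.6509 -0.1461  0.024 ]
 [ 0.6713 -0.2378  0.024 ]
 [ 0.5246 -0.2684  0.024 ]
 [ 0.6531 -0.1539  0.004 ]
 [ 0.6705 -0.2344  0.004 ]
 [ 0.4784 -0.1948  0.082 ]
 [ 0.4923 -0.2631  0.082 ]]
lens [np.float64(0.1511), np.float64(0.1499), np.float64(0.0949), np.float64(0.094), np.float64(0.0823), np.float64(0.0697)]
11.427540753319402
11.782059076283796
13.274741163781812
12.584048822022751
12.17067223232678
11.516918781429766
center [ 0.58738081 -0.20707089  0.024     ] yaw 0.20254196754844536 grip [ 0.49941647 -0.22513505] lip from grip [ 0.66084769 -0.19198389] lip meas [ 0.66178941 -0.19414693  0.004     ] boardtop [ 0.48535303 -0.22893501  0.082     ]
```

```bash
python3 - <<'E'
from h import *
M=axes(.207,np.radians(20));g=np.array([.4995,-.2255,.0557])
print(g-.10*M[:,0],g-.003*M[:,0]);plan(g-.10*M[:,0],M,8)
E
```

```text
[ 0.46602813 -0.23252936  0.14966926] [ 0.49849584 -0.22571088  0.05851908]
from [ 0.4691 -0.2138  0.3551] delta world [-0.0031 -0.0187 -0.2055] rot(tool) [-0.025 -0.354  0.007] min rows 4.9
[8.5, 2.57, -0.22, -0.07, -0.003, -0.044, 0.001]
[8.5, 2.56, -0.22, -0.18, -0.003, -0.044, 0.001]
[8.5, 2.55, -0.22, -0.3, -0.003, -0.044, 0.001]
[8.5, 2.54, -0.22, -0.41, -0.003, -0.044, 0.001]
[8.5, 2.52, -0.22, -0.52, -0.003, -0.044, 0.001]
[8.5, 2.49, -0.22, -0.63, -0.003, -0.044, 0.001]
[8.5, 2.46, -0.22, -0.74, -0.003, -0.044, 0.001]
[8.5, 2.42, -0.22, -0.85, -0.003, -0.044, 0.001]
```

```bash

python3 -m crank '[[8.5,2.8,-0.2,-0.1,0,-0.05,0],[8.5,2.8,-0.2,-0.2,0,-0.05,0],[8.5,2.8,-0.2,-0.3,0,-0.05,0],[8.5,2.8,-0.2,-0.4,0,-0.05,0],[8.5,2.8,-0.2,-0.5,0,-0.05,0],[8.5,2.8,-0.2,-0.6,0,-0.05,0],[8.5,2.4,-0.2,-0.7,0,-0.05,0],[8.5,1,-0.2,-0.5,0,-0.02,0]]'
python3 - <<'E'
from h import *
M=axes(.207,np.radians(20));g=np.array([.4995,-.2255,.0557])
plan(g-.003*M[:,0],M,6)
E
```

```text
t: 2.87
eef_pos: [0.4721, -0.2218, 0.1489]
orientation: [-0.126, 1.184, 0.166]
force: [15.4, -29.9, 1.2]
grip_width: 0.0847
from [ 0.4721 -0.2218  0.1489] delta world [ 0.0264 -0.0039 -0.0904] rot(tool) [-0.006  0.033  0.014] min rows 2.3
[8.5, 1.56, -0.13, -0.17, -0.001, 0.005, 0.002]
[8.5, 1.56, -0.14, -0.16, -0.001, 0.005, 0.002]
[8.5, 1.56, -0.14, -0.16, -0.001, 0.005, 0.002]
[8.5, 1.56, -0.14, -0.15, -0.001, 0.005, 0.002]
[8.5, 1.56, -0.15, -0.14, -0.001, 0.005, 0.002]
[8.5, 1.56, -0.15, -0.13, -0.001, 0.005, 0.002]
```

```bash

python3 - <<'E'
from h import *
s=status.sense();print(s['force'],s['moment'],s['qvel'].round(2),s['joint_positions'].round(2))
for n in('side','scene'):
    f=grab(n);i=f['image'];cv2.imwrite('pics/a_%s.png'%n,cv2.resize(i,(800,600)))
print(status.sense()['force'])
E
```

```text
[ 15.4087309  -29.89008215   1.16957362] [-2.17493034 -0.8168382  -0.89039496] [ 0.56  0.34 -0.75  0.2   0.04 -0.07  0.2 ] [ 0.7   0.76 -0.34  2.1  -0.53 -0.    1.21]
[ 0.72654854 -0.86884686  0.4454222 ]
```

View pics/a_side.png

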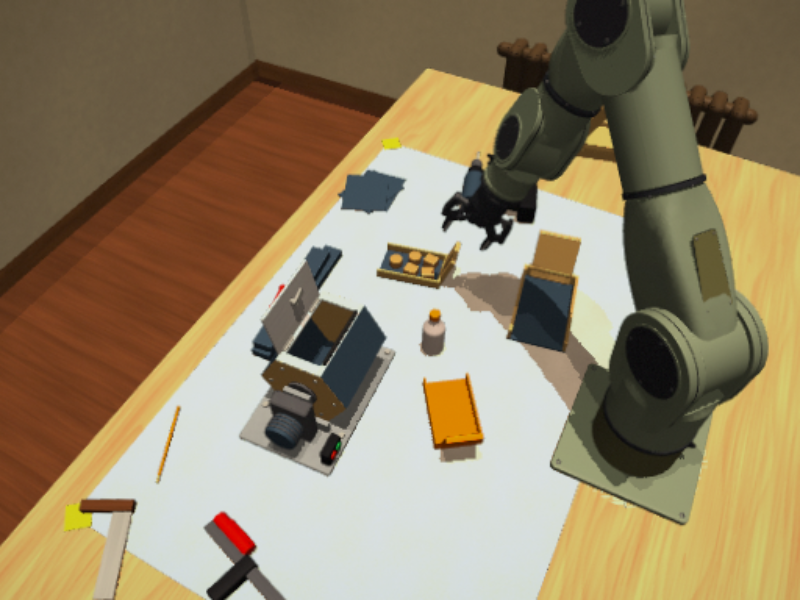

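View pics/a_scene.png

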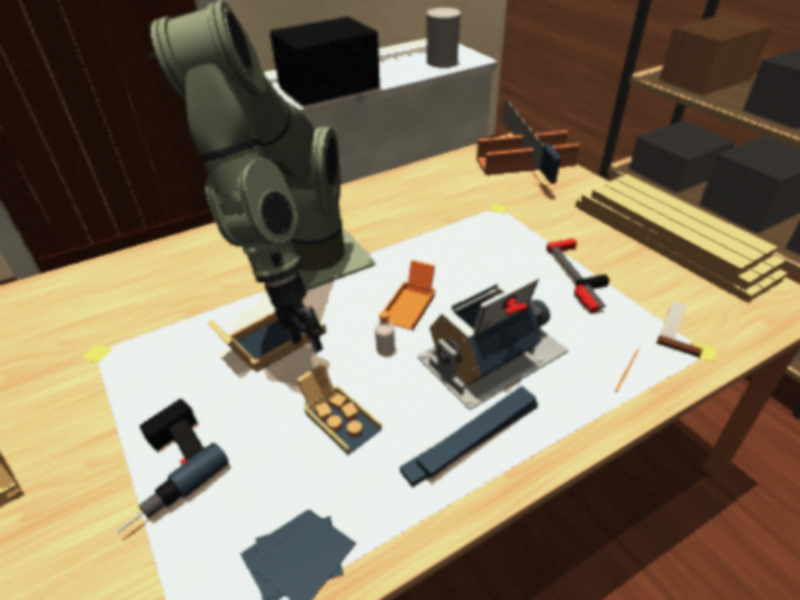

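```bash
cat > kin.py <<'E'
import numpy as np, itertools
from scipy.optimize import least_squares
from scipy.spatial.transform import Rotation as R
def fk(q,par,s):
    h,a,b,L,e1,e2=par
    rz=lambda t:R.from_euler('z',t);ry=lambda t:R.from_euler('y',t)
    T=rz(s[0]*q[0])*ry(q[1]);p=np.array([0,0,h])
    T=T*rz(s[1]*q[2]);p=p+T.apply([e1,0,a])
    T=T*ry(q[3]);T=T*rz(s[2]*q[4]);p=p+T.apply([e2,0,b])
    T=T*ry(q[5])*rz(s[3]*q[6]);p=p+T.apply([0,0,L])
    return p,T
E
python3 - <<'E'
from h import *;from kin import *
s=status.sense();print(s['joint_positions'],s['qvel'].round(3))
D=[([-1.27270659,.70706779,-.02757907,1.48499626,.02201782,.95091766,-.07552679],[.19158,.54189,.25285]),
([-.77,.47,.1,1.66,-.05,1.02,.09],[.3861,.28917,.33713]),([-.15,.34,.27,1.84,-.1,.98,.48],[.40751,-.04285,.35528]),
([.19,.53,.31,1.52,-.16,1.13,.71],[.46912,-.21404,.35506]),(s['joint_positions'],s['eef_pos'])]
best=[]
for sg in itertools.product([1,-1],repeat=4):
    r=least_squares(lambda x:np.concatenate([fk(q,x,sg)[0]-p for q,p in D]),[.3,.4,.4,.25,0,0])
    best.append((r.cost,sg,r.x))
best.sort(key=lambda t:t[0])
for b in best[:4]:print(b)
P,T=fk(s['joint_positions'],best[0][2],best[0][1]);print(T.as_matrix().round(2),R.from_rotvec(s['orientation']).as_matrix().round(2))
E
```

```text
[ 0.69507162  0.76220652 -0.32945997  2.09644991 -0.52738588  0.00755176
  1.21096794] [-0.084 -0.067  0.101 -0.066  0.01  -0.009 -0.043]
(np.float64(0.001007747361975608), (-1, -1, 1, -1), array([ 0.15114897,  0.54123852,  0.25042316,  0.16889701,  0.0193836 ,
       -0.01696655]))
(np.float64(0.001007747361975609), (-1, -1, 1, 1), array([ 0.15114897,  0.54123852,  0.25042316,  0.16889701,  0.0193836 ,
       -0.01696655]))
(np.float64(0.001709213319097666), (-1, -1, -1, 1), array([ 0.28649952,  0.45958631,  0.26321821,  0.23353101,  0.03774691,
       -0.04017476]))
(np.float64(0.0017092133190976682), (-1, -1, -1, -1), array([ 0.28649952,  0.45958631,  0.26321821,  0.23353101,  0.03774691,
       -0.04017476]))
[[-0.28 -0.89  0.36]
 [-0.94  0.32  0.06]
 [-0.17 -0.32 -0.93]] [[ 0.36 -0.19  0.91]
 [ 0.06  0.98  0.18]
 [-0.93 -0.01  0.37]]
```

```bash
cat > kin.py <<'E'
import numpy as np, itertools
from scipy.optimize import least_squares
from scipy.spatial.transform import Rotation as R
SG=(-1,-1,1,-1)
rz=lambda t:R.from_euler('z',t);ry=lambda t:R.from_euler('y',t)
def fk(q,par,s=SG):
    T=rz(s[0]*q[0]);p=np.array([0,0,par[0]])+T.apply([0,par[1],0])
    T=T*ry(q[1])*rz(s[1]*q[2]);p=p+T.apply(par[2:5])
    T=T*ry(q[3])*rz(s[2]*q[4]);p=p+T.apply(par[5:8])
    T=T*ry(q[5])*rz(s[3]*q[6]);p=p+T.apply([0,0,par[8]])
    return p,T
E
python3 - <<'E'
from h import *;from kin import *
s=status.sense()
D=[([-1.27270659,.70706779,-.02757907,1.48499626,.02201782,.95091766,-.07552679],[.19158,.54189,.25285],[-0.95600454,1.35188471,0.95486802]),
([-.77,.47,.1,1.66,-.05,1.02,.09],[.3861,.28917,.33713],[-0.583,1.499,.582]),([-.15,.34,.27,1.84,-.1,.98,.48],[.40751,-.04285,.35528],[-.253,1.56,.251]),
([.19,.53,.31,1.52,-.16,1.13,.71],[.46912,-.21404,.35506],[-.145,1.571,.14]),(s['joint_positions'],s['eef_pos'],s['orientation'])]
best=[]
for sg in itertools.product([1,-1],repeat=4):
    T=[fk(q,np.zeros(9),sg)[1] for q,p,o in D]; Q=[R.from_rotvec(o) for q,p,o in D]
    X=[t.inv()*r for t,r in zip(T,Q)]
    best.append((max((X[0].inv()*x).magnitude() for x in X),sg,X[0].as_matrix().round(2).tolist()))
best.sort(key=lambda t:t[0])
for b in best[:4]:print(b)
sg=best[0][1]
x0=np.array([.3,0,0,0,.4,0,0,.4,.25])
r=least_squares(lambda x:np.concatenate([fk(q,x,sg)[0]-p for q,p,o in D]+[1e-3*(x-x0)]),x0)
print(r.x.round(4)); print([np.round(fk(q,r.x,sg)[0]-p,4) for q,p,o in D])
E
```

```text
(0.011045508786988508, (-1, -1, -1, -1), [[-0.0, -0.0, -1.0], [0.0, 1.0, -0.0], [1.0, -0.0, -0.0]])
(0.6706341996451303, (-1, 1, -1, -1), [[0.0, 0.04, -1.0], [0.04, 1.0, 0.04], [1.0, -0.04, 0.0]])
(0.9575347105835494, (-1, 1, 1, -1), [[-0.0, 0.07, -1.0], [-0.0, 1.0, 0.07], [1.0, 0.0, -0.0]])
(1.080965350058758, (-1, -1, 1, -1), [[-0.0, 0.03, -1.0], [-0.04, 1.0, 0.03], [1.0, 0.04, -0.0]])
[ 0.3101 -0.0087 -0.0076 -0.0403  0.519   0.0039  0.0184  0.302   0.2774]
[array([-0.0012,  0.0007, -0.0003]), array([-0.0011,  0.0003,  0.0006]), array([-0.0003, -0.0032,  0.    ]), array([ 0.0007,  0.0007, -0.0004]), array([-0.    , -0.0001,  0.0001])]
```

```bash
cat >> kin.py <<'E'
SG=(-1,-1,-1,-1)
PAR=np.array([0.3101,-0.0087,-0.0076,-0.0403,0.519,0.0039,0.0184,0.302,0.2774])
XT=R.from_matrix([[0,0,-1],[0,1,0],[1,0,0]])
LO=np.array([-2.71,-.32,-1.57,0,-1.46,0,-2.83]);HI=np.array([2.71,2.16,1.52,2.45,4.6,2.02,2.83])
def tool(q):
    p,T=fk(q,PAR,SG);return p,T*XT
def ik(p,M,q0,w=.02,m=.03):
    R1=R.from_matrix(M)
    def f(q):
        a,b=tool(q);return np.concatenate([(a-p)*10,(b.inv()*R1).as_rotvec()*3,w*(q-q0)])
    r=least_squares(f,np.clip(q0,LO+m+.001,HI-m-.001),bounds=(LO+m,HI-m))
    a,b=tool(r.x);return r.x,np.linalg.norm(a-p),(b.inv()*R1).magnitude()
E
python3 - <<'E'
from h import *;from kin import *
q0=status.sense()['joint_positions']
M=axes(.207,np.radians(20));g=np.array([.4995,-.2255,.0557])
Mh=M@np.diag([1,-1,-1])
qs=[q0,np.array([.19,.53,.31,1.52,-.16,1.13,.71]),np.array([.4,.6,0,1.9,3.1,.3,-2]),np.array([.4,.6,0,1.9,3.1,.3,0.6])]
for d in (.1,.05,.003):
  for i,q in enumerate(qs):
    for w in (.03,.001):
      for nm,MM in (('M',M),('H',Mh)):
        x,e,a=ik(g-d*M[:,0],MM,q,w)
        if e<.003 and a<.03: print(d,i,w,nm,x.round(2),round(e,4),round(a,3))
E
```

```text
0.1 0 0.03 M [ 0.68  0.76 -0.27  2.06 -0.51  0.08  1.22] 0.0 0.0
0.1 0 0.03 H [ 0.58  0.75 -0.13  2.11 -1.43  0.13 -1.03] 0.0001 0.001
0.1 0 0.001 M [ 0.68  0.76 -0.27  2.06 -0.51  0.08  1.22] 0.0 0.0
0.1 0 0.001 H [ 0.57  0.75 -0.12  2.11 -1.43  0.14 -1.03] 0.0 0.0
0.1 1 0.03 M [ 0.71  0.76 -0.32  2.04 -0.09  0.1   0.81] 0.0001 0.0
0.1 1 0.03 H [ 0.56  0.75 -0.1   2.11 -1.43  0.15 -1.03] 0.0003 0.001
0.1 1 0.001 M [ 0.71  0.76 -0.32  2.04 -0.09  0.1   0.8 ] 0.0 0.0
0.1 1 0.001 H [ 0.57  0.75 -0.12  2.11 -1.43  0.14 -1.03] 0.0 0.0
0.1 2 0.03 H [ 0.65  0.75 -0.27  2.13  4.57  0.03 -0.76] 0.002 0.011
0.1 2 0.001 H [ 0.65  0.75 -0.27  2.13  4.57  0.03 -0.76] 0.002 0.011
0.1 3 0.03 M [ 0.65  0.75 -0.27  2.13  4.57  0.03  2.38] 0.002 0.011
0.1 3 0.03 H [ 0.63  0.75 -0.27  2.13  4.32  0.03 -0.52] 0.0025 0.014
0.1 3 0.001 M [ 0.65  0.75 -0.27  2.13  4.57  0.03  2.38] 0.002 0.011
0.1 3 0.001 H [ 0.65  0.75 -0.27  2.13  4.57  0.03 -0.76] 0.002 0.011
0.05 0 0.03 M [ 0.67  0.86 -0.3   2.    0.14  0.03  0.57] 0.0007 0.004
0.05 0 0.03 H [ 0.67  0.86 -0.29  2.01 -0.21  0.03 -2.22] 0.0022 0.012
0.0
[... 1040 characters left out ...]
1.94  1.56  0.31 -0.82] 0.0 0.0
0.003 1 0.03 M [ 0.62  0.95 -0.3   1.93  1.08  0.03 -0.39] 0.0019 0.011
0.003 1 0.001 M [ 0.78  1.   -0.62  1.94  1.56  0.29 -0.83] 0.0 0.0
0.003 2 0.03 M [ 0.56  0.94 -0.28  2.01  2.88  0.08 -2.25] 0.0 0.0
0.003 2 0.03 H [ 0.32  0.98  0.21  2.08  4.23  0.42 -0.49] 0.0 0.0
0.003 2 0.001 M [ 0.56  0.94 -0.28  2.01  2.88  0.08 -2.25] 0.0 0.0
0.003 2 0.001 H [ 0.32  0.98  0.21  2.08  4.23  0.42 -0.49] 0.0 0.0
0.003 3 0.03 M [0.27 1.   0.3  2.08 4.28 0.49 2.59] 0.0001 0.0
0.003 3 0.03 H [ 0.54  0.94 -0.25  2.03  3.16  0.1   0.61] 0.0 0.0
0.003 3 0.001 M [0.27 1.   0.3  2.08 4.28 0.49 2.59] 0.0 0.0
0.003 3 0.001 H [ 0.54  0.94 -0.25  2.03  3.16  0.1   0.61] 0.0 0.0
```

```bash

python3 -m crank '[[8.5,0.6,-0.2,-0.2,0,0.005,0.002],[8.5,0.6,-0.2,-0.2,0,0.005,0.002],[8.5,0.6,-0.2,-0.2,0,0.005,0.002],[8.5,0.6,-0.1,-0.2,0,0.005,0.002],[8.5,0.6,-0.1,-0.1,0,0.005,0.002],[8.5,0.6,-0.1,-0.1,0,0.005,0.002],[8.5,0.6,0,-0.1,0,0,0],[8.5,0.6,0,0,0,0,0]]'
python3 - <<'E'
from h import *
s=status.sense();print(s['joint_positions'].round(3),s['qvel'].round(2))
M=axes(.207,np.radians(20));g=np.array([.4995,-.2255,.0557])
plan(g-.003*M[:,0],M,6)
E
```

```text
t: 3.63
eef_pos: [0.4883, -0.2334, 0.1039]
orientation: [-0.132, 1.221, 0.175]
force: [0.3, 0.1, -1.1]
grip_width: 0.0848
[ 0.66   0.863 -0.286  2.028 -0.55   0.     1.258] [-0.06  0.15  0.04 -0.13 -0.07  0.    0.07]
from [ 0.4883 -0.2334  0.1039] delta world [ 0.0102  0.0077 -0.0454] rot(tool) [ 0.001 -0.004  0.007] min rows 1.1
[8.5, 0.78, 0.1, -0.07, 0.0, -0.001, 0.001]
[8.5, 0.78, 0.09, -0.08, 0.0, -0.001, 0.001]
[8.5, 0.78, 0.09, -0.08, 0.0, -0.001, 0.001]
[8.5, 0.78, 0.09, -0.08, 0.0, -0.001, 0.001]
[8.5, 0.78, 0.09, -0.08, 0.0, -0.001, 0.001]
[8.5, 0.78, 0.09, -0.08, 0.0, -0.001, 0.001]
```

```bash

python3 - <<'E'
from h import *;from kin import *
s=status.sense();q0=s['joint_positions'];print(q0, tool(q0)[0]-s['eef_pos'])
g=np.array([.4995,-.2255,.0557])
for tl in (20,18,16,14):
  for d in (.05,.025,.003):
    M=axes(.207,np.radians(tl))
    for w in (.03,.003):
      x,e,a=ik(g-d*M[:,0],M,q0,w,m=.01); print(tl,d,w,x.round(2),round(e,4),round(a,3))
E
```

```text
[ 6.59853581e-01  8.62762255e-01 -2.85837664e-01  2.02835395e+00
 -5.50266760e-01  2.13905243e-04  1.25788677e+00] [ 0.00045379 -0.00047552  0.00074446]
20 0.05 0.03 [ 0.67  0.86 -0.3   2.02 -0.12  0.01  0.84] 0.0005 0.003
20 0.05 0.003 [ 0.67  0.87 -0.3   2.02 -0.01  0.01  0.73] 0.0 0.0
20 0.025 0.03 [ 0.65  0.91 -0.29  1.98  0.38  0.01  0.32] 0.0012 0.007
20 0.025 0.003 [ 0.64  0.91 -0.29  1.97  0.74  0.01 -0.04] 0.0 0.0
20 0.003 0.03 [ 0.62  0.96 -0.28  1.94  0.73  0.01 -0.04] 0.0021 0.013
20 0.003 0.003 [ 0.6   0.95 -0.28  1.94  1.4   0.01 -0.73] 0.0012 0.007
18 0.05 0.03 [ 0.62  0.86 -0.24  2.03 -0.56  0.03  1.25] 0.0 0.0
18 0.05 0.003 [ 0.62  0.86 -0.24  2.03 -0.56  0.03  1.25] 0.0 0.0
18 0.025 0.03 [ 0.62  0.91 -0.25  1.99 -0.26  0.01  0.95] 0.0003 0.002
18 0.025 0.003 [ 0.62  0.91 -0.25  1.99 -0.18  0.01  0.87] 0.0 0.0
18 0.003 0.03 [ 0.6   0.95 -0.25  1.95  0.17  0.01  0.52] 0.0008 0.005
18 0.003 0.003 [ 0.6   0.95 -0.25  1.95  0.38  0.01  0.31] 0.0 0.0
16 0.05 0.03 [ 0.56  0.85 -0.17  2.   -0.56  0.09  1.23] 0.0 0.0
16 0.05 0.003 [ 0.56  0.85 -0.17  2.   -0.56  0.09  1.23] 0.0 0.0
16 0.025 0.03 [ 0.57  0.9  -0.19  1.99 -0.57  0.04  1.24] 0.0 0.0
16 0.025 0.003 [ 0.57  0.9  -0.19  1.99 -0.57  0.04  1.24] 0.0 0.0
16 0.003 0.03 [ 0.57  0.95 -0.21  1.97 -0.48  0.01  1.15] 0.0001 0.001
16 0.003 0.003 [ 0.57  0.95 -0.21  1.97 -0.45  0.01  1.12] 0.0 0.0
14 0.05 0.03 [ 0.51  0.85 -0.09  1.97 -0.55  0.15  1.2 ] 0.0 0.0
14 0.05 0.003 [ 0.51  0.85 -0.09  1.97 -0.55  0.15  1.2 ] 0.0 0.0
14 0.025 0.03 [ 0.52  0.9  -0.12  1.97 -0.57  0.1   1.22] 0.0 0.0
14 0.025 0.003 [ 0.52  0.9  -0.12  1.97 -0.57  0.1   1.22] 0.0 0.0
14 0.003 0.03 [ 0.52  0.95 -0.14  1.96 -0.58  0.06  1.23] 0.0 0.0
14 0.003 0.003 [ 0.52  0.95 -0.14  1.96 -0.58  0.06  1.23] 0.0 0.0
```

```bash

python3 - <<'E'
from h import *
M=axes(.207,np.radians(18));g=np.array([.4995,-.2255,.0557])
plan(g-.003*M[:,0],M,7)
E
python3 -m crank '[[8.5,0.6,0.1,-0.1,0,0.01,0],[8.5,0.6,0.1,-0.1,0,0.01,0],[8.5,0.6,0.1,-0.1,0,0.01,0],[8.5,0.6,0.1,-0.1,0,0.005,0],[8.5,0.6,0.1,-0.1,0,0,0],[8.5,0.6,0.1,-0.1,0,0,0],[8.5,0.5,0,0,0,0,0],[8.5,0,0,0,0,0,0]]'
python3 - <<'E'
from h import *
s=status.sense();print(s['joint_positions'].round(3),s['qvel'].round(2))
M=axes(.207,np.radians(18));g=np.array([.4995,-.2255,.0557])
plan(g-.003*M[:,0],M,2)
f=grab('wrist');cv2.imwrite('pics/w2.png',cv2.resize(f['image'],(800,600)))
f=grab('side');cv2.imwrite('pics/s2.png',cv2.resize(f['image'][120:220,220:360],(800,571)))
E
```

```text
from [ 0.4883 -0.2334  0.1039] delta world [ 0.0103  0.0077 -0.0454] rot(tool) [0.001 0.03  0.007] min rows 1.1
[8.5, 0.67, 0.08, -0.06, 0.0, 0.004, 0.001]
[8.5, 0.67, 0.08, -0.06, 0.0, 0.004, 0.001]
[8.5, 0.67, 0.08, -0.06, 0.0, 0.004, 0.001]
[8.5, 0.67, 0.08, -0.05, 0.0, 0.004, 0.001]
[8.5, 0.67, 0.08, -0.05, 0.0, 0.004, 0.001]
[8.5, 0.67, 0.08, -0.05, 0.0, 0.004, 0.001]
[8.5, 0.67, 0.08, -0.05, 0.0, 0.004, 0.001]
t: 4.3
eef_pos: [0.5, -0.2287, 0.0619]
orientation: [-0.133, 1.269, 0.18]
force: [0.5, -0.3, 0.7]
grip_width: 0.085
[ 0.594  0.946 -0.232  1.977 -0.586  0.     1.274] [ 0.   -0.   -0.    0.01  0.    0.   -0.01]
from [ 0.5    -0.2287  0.0619] delta world [-0.0014  0.003  -0.0033] rot(tool) [ 0.002 -0.017 -0.001] min rows 0.1
[8.5, 0.15, 0.16, -0.09, 0.001, -0.009, -0.001]
[8.5, 0.15, 0.16, -0.09, 0.001, -0.009, -0.001]
```

View pics/w2.png

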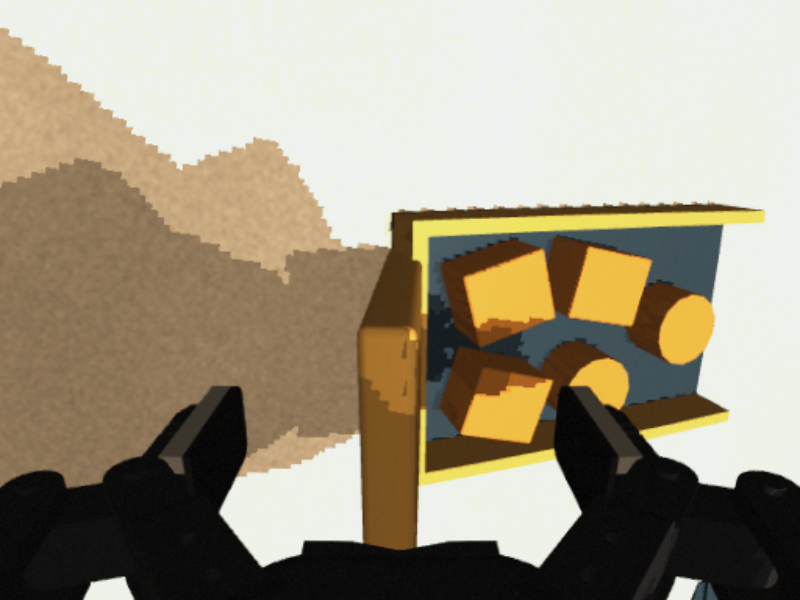

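View pics/s2.png

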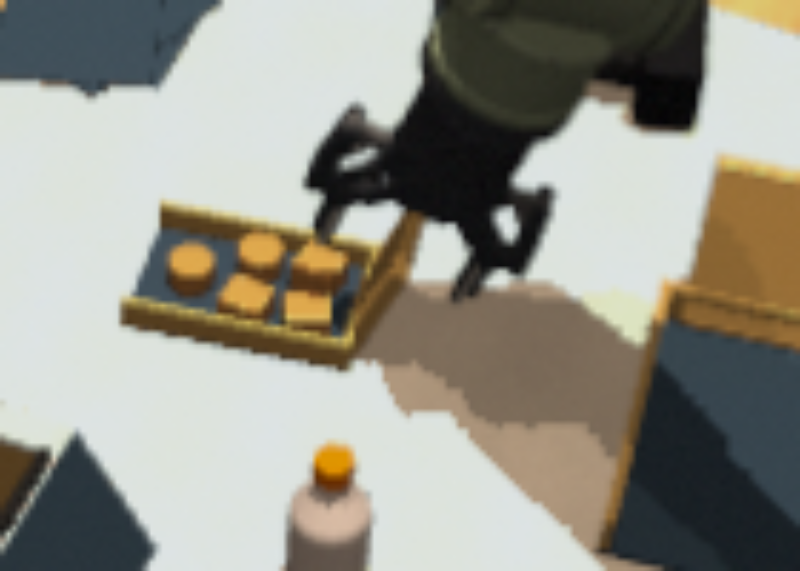

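```bash

python3 -m crank '[[8.5,0.1,0.2,-0.1,0,-0.01,0],[8.5,0.1,0.2,-0.1,0,0,0],[6,0,0,0,0,0,0],[4,0,0,0,0,0,0],[2,0,0,0,0,0,0],[0,0,0,0,0,0,0],[0,0,0,0,0,0,0],[0,0,0,0,0,0,0]]'
python3 -m crank '[[0,0,0,0,0,0,0],[0,0,0,0,0,0,0],[0,-0.3,0,0,0,0,0],[0,-0.5,0,0,0,0,0],[0,-0.5,0,0,0,0,0],[0,-0.5,0,0,0,0,0],[0,-0.5,0,0,0,0,0],[0,0,0,0,0,0,0]]'
python3 - <<'E'
from h import *
s=status.sense();print(s['joint_positions'].round(3),s['qvel'].round(2),R.from_rotvec(s['orientation']).as_matrix().round(3))
f=grab('wrist');cv2.imwrite('pics/w3.png',cv2.resize(f['image'],(800,600)))
E
```

```text
t: 5.07
eef_pos: [0.5005, -0.2281, 0.064]
orientation: [-0.129, 1.263, 0.183]
force: [-5.2, -0.8, 10.1]
grip_width: 0.0121
t: 5.73
eef_pos: [0.4934, -0.2297, 0.0886]
orientation: [-0.129, 1.261, 0.183]
force: [-0.4, 0.5, -3.6]
grip_width: 0.0113
[ 0.599  0.889 -0.217  1.991 -0.626  0.048  1.312] [ 0.    0.01 -0.    0.   -0.   -0.01 -0.  ] [[ 0.293 -0.208  0.933]
 [ 0.066  0.978  0.198]
 [-0.954  0.004  0.3  ]]
```

View pics/w3.png

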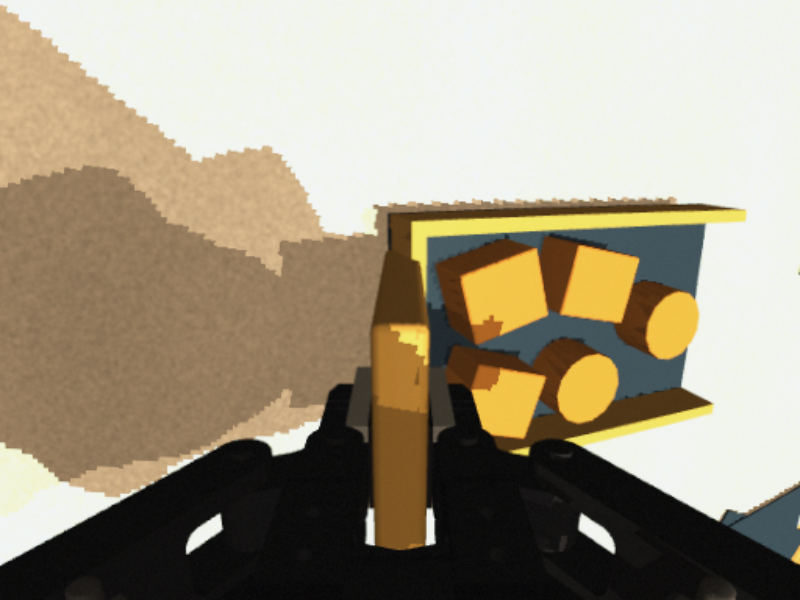

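```bash
python3 - <<'E'
import cv2
i=cv2.imread('pics/side0.png')[155:275,155:255]
cv2.imwrite('pics/s0c.png',cv2.resize(i,(500,600),interpolation=cv2.INTER_CUBIC))
E
python3 - <<'E'
from h import *;from kin import *
q0=status.sense()['joint_positions']
yaw=.045;u=np.array([np.cos(yaw),np.sin(yaw),0]);k=np.array([0,0,1.])
mouth=np.array([.604,.152,.170])
q=q0
for name,lipx,lipz,th in (('carry',-.08,.26,2),('over',-.02,.22,2),('t10',-.02,.20,10),('t20',-.02,.195,20),('t30',-.02,.19,30),('t40',-.02,.19,40),('t50',-.02,.19,50)):
    t=np.radians(th);tx=np.cos(t)*u-np.sin(t)*k;tz=np.sin(t)*u+np.cos(t)*k
    lip=mouth+lipx*u;lip[2]=lipz
    grip=lip-.1648*tx+.0517*tz
    M=axes(yaw,np.radians(20)-t);tcp=grip-.003*M[:,0]
    q,e,a=ik(tcp,M,q,.02);print(name,tcp.round(3),q.round(2),round(e,4),round(a,3))
E
```

```text
carry [0.36  0.141 0.32 ] [-1.19  0.34  0.9   2.24 -0.43  0.41  0.06] 0.0001 0.0
over [0.42  0.144 0.28 ] [-0.88  0.46  0.62  2.18 -0.55  0.32  0.2 ] 0.0 0.0
t10 [0.43  0.144 0.282] [-0.84  0.51  0.66  2.03 -0.5   0.58  0.18] 0.0 0.0
t20 [0.447 0.145 0.303] [-0.77  0.57  0.68  1.8  -0.44  0.93  0.15] 0.0 0.0
t30 [0.468 0.146 0.32 ] [-0.68  0.66  0.67  1.56 -0.42  1.25  0.14] 0.0 0.0
t40 [0.492 0.147 0.338] [-0.58  0.77  0.65  1.29 -0.42  1.58  0.12] 0.0 0.0
t50 [0.519 0.148 0.352] [-0.48  0.9   0.62  0.99 -0.44  1.9   0.08] 0.0 0.0
```

View pics/s0c.png

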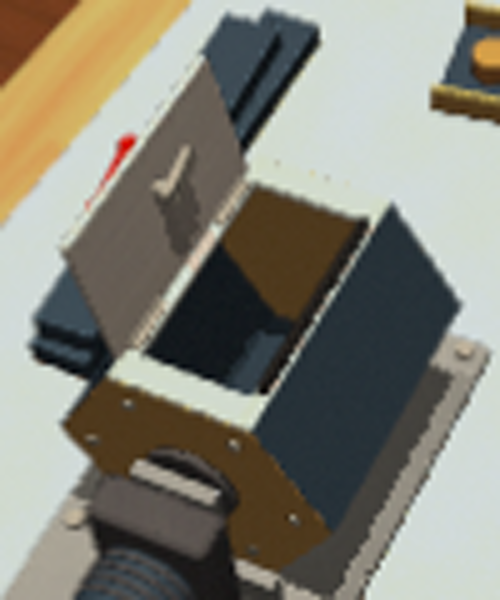

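```bash
python3 - <<'E'
from h import *
f=dict(np.load('pics/side0.npz'))
c=lambda L:(np.array(L,float)+.5)/5-.5+[155,155]
P=pix2z(f,c([(389,205),(256,429),(112,376),(252,163),(367,221),(245,182),(152,353),(258,396)]),.170)
print(P.round(4))
for i,j in((0,1),(4,5),(5,6),(4,7),(6,7)):
    d=P[j]-P[i];print(i,j,np.linalg.norm(d).round(4),np.degrees(np.arctan2(d[1],d[0])).round(1))
print(P[:4].mean(0),P[4:].mean(0))
E
```

```text
[[0.5603 0.0662 0.17  ]
 [0.5478 0.2396 0.17  ]
 [0.6385 0.2469 0.17  ]
 [0.651  0.0758 0.17  ]
 [0.566  0.0831 0.17  ]
 [0.6468 0.0907 0.17  ]
 [0.6271 0.2232 0.17  ]
 [0.5582 0.2204 0.17  ]]
0 1 0.1739 94.1
4 5 0.0812 5.4
5 6 0.1339 98.4
4 7 0.1375 93.2
6 7 0.069 -177.7
[0.59937783 0.15715602 0.17      ] [0.5995201  0.15433723 0.17      ]
```

```bash
cat >> h.py <<'E'
def planw(p,M,w,grip=0):
    s=status.sense();p0=s['eef_pos'];R0=R.from_rotvec(s['orientation']);R1=R.from_matrix(M)
    d=(R0.inv()*R1).as_rotvec();w=np.array(w,float);w/=w.sum();a=0
    print('from',p0.round(4),'delta',(np.array(p)-p0).round(4),'rot',d.round(3))
    for wi in w:
        Ri=R0*R.from_rotvec(d*a);a+=wi
        print([float(v) for v in [grip]+list((Ri.inv().apply((np.array(p)-p0)*wi)*100).round(2))+list((d*wi).round(3))])
E
python3 - <<'E'
from h import *
planw([.44,-.18,.29],axes(.18,np.radians(18)),[1,2,3,3,3,3,3,3])
E
```

```text
from [ 0.4935 -0.2296  0.0883] delta [-0.0535  0.0496  0.2017] rot [ 0.027 -0.009 -0.013]
[0.0, -0.98, 0.29, 0.1, 0.001, -0.0, -0.001]
[0.0, -1.95, 0.58, 0.19, 0.003, -0.001, -0.001]
[0.0, -2.93, 0.86, 0.29, 0.004, -0.001, -0.002]
[0.0, -2.93, 0.86, 0.29, 0.004, -0.001, -0.002]
[0.0, -2.93, 0.85, 0.29, 0.004, -0.001, -0.002]
[0.0, -2.93, 0.85, 0.29, 0.004, -0.001, -0.002]
[0.0, -2.93, 0.84, 0.29, 0.004, -0.001, -0.002]
[0.0, -2.93, 0.84, 0.3, 0.004, -0.001, -0.002]
```

```bash

python3 -m crank '[[0,-1,0.2,0.1,0,0,0],[0,-1.9,0.5,0.2,0,0,0],[0,-2.7,0.9,0.3,0.005,0,0],[0,-2.8,0.9,0.3,0.005,0,0],[0,-2.8,1,0.3,0.005,0,0],[0,-2.8,1.2,0.3,0.005,0,0],[0,-2.6,1.4,0.2,0.005,0,0],[0,-2.2,1.6,0.1,0.005,0,0]]'
python3 - <<'E'
from h import *
s=status.sense();print(s['joint_positions'].round(3),s['qvel'].round(2))
f=grab('wrist');cv2.imwrite('pics/w4.png',cv2.resize(f['image'],(800,600)))
planw([.38,.14,.34],axes(.06,np.radians(18)),[2,2.5,3,3,3,3,3,3,3,3,3,2.5,2,1.5,1,.5])
E
```

```text
t: 6.45
eef_pos: [0.4351, -0.1612, 0.2803]
orientation: [-0.092, 1.268, 0.164]
force: [0.9, 0.6, -3.5]
grip_width: 0.0115
[ 0.311  0.44   0.132  2.058 -0.556  0.468  1.072] [-0.71 -0.69  0.58  0.09  0.33  0.58 -0.7 ]
from [ 0.4345 -0.1588  0.2836] delta [-0.0545  0.2988  0.0564] rot [ 0.104 -0.012 -0.056]
[0.0, -0.25, 1.56, 0.07, 0.005, -0.001, -0.003]
[0.0, -0.31, 1.95, 0.08, 0.007, -0.001, -0.004]
[0.0, -0.38, 2.34, 0.08, 0.008, -0.001, -0.004]
[0.0, -0.39, 2.34, 0.06, 0.008, -0.001, -0.004]
[0.0, -0.4, 2.34, 0.04, 0.008, -0.001, -0.004]
[0.0, -0.41, 2.34, 0.02, 0.008, -0.001, -0.004]
[0.0, -0.42, 2.34, 0.0, 0.008, -0.001, -0.004]
[0.0, -0.43, 2.34, -0.01, 0.008, -0.001, -0.004]
[0.0, -0.44, 2.33, -0.03, 0.008, -0.001, -0.004]
[0.0, -0.45, 2.33, -0.05, 0.008, -0.001, -0.004]
[0.0, -0.46, 2.33, -0.07, 0.008, -0.001, -0.004]
[0.0, -0.4, 1.94, -0.07, 0.007, -0.001, -0.004]
[0.0, -0.32, 1.55, -0.07, 0.005, -0.001, -0.003]
[0.0, -0.24, 1.16, -0.06, 0.004, -0.0, -0.002]
[0.0, -0.16, 0.77, -0.04, 0.003, -0.0, -0.001]
[0.0, -0.08, 0.39, -0.02, 0.001, -0.0, -0.001]
```

View pics/w4.png

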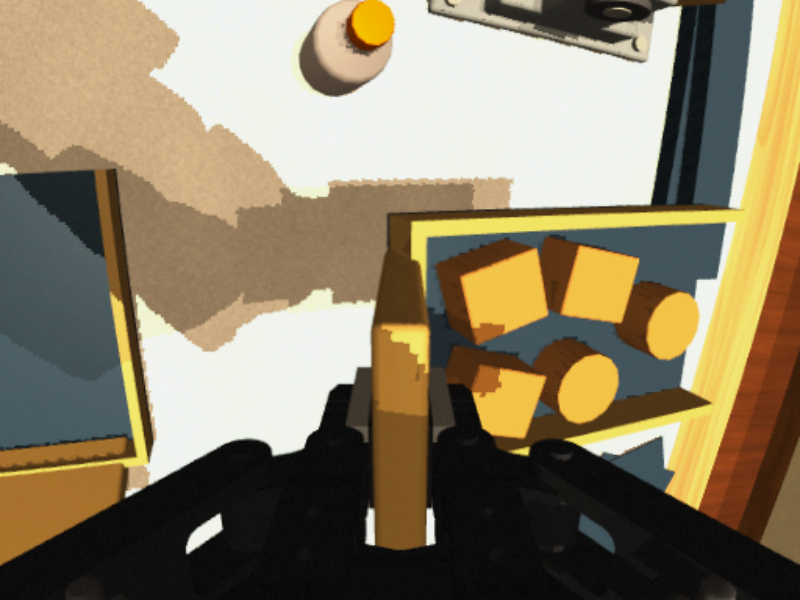

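```bash

python3 -m crank '[[0,-0.4,2.2,0,0.006,0,-0.003],[0,-0.4,2.5,0,0.008,0,-0.004],[0,-0.4,2.7,0,0.009,0,-0.005],[0,-0.4,2.8,0,0.009,0,-0.005],[0,-0.4,2.8,0,0.009,0,-0.005],[0,-0.5,2.8,0,0.009,0,-0.005],[0,-0.5,2.8,0,0.009,0,-0.005],[0,-0.5,2.8,0,0.009,0,-0.005]]'
python3 - <<'E'
from h import *
s=status.sense();print(s['joint_positions'].round(3),s['qvel'].round(2))
planw([.38,.144,.34],axes(.06,np.radians(18)),[3,3,2.5,2,1.5,1,.5,.01])
E
```

```text
t: 7.17
eef_pos: [0.3945, 0.0272, 0.3204]
orientation: [-0.055, 1.264, 0.096]
force: [0.9, 0.0, -3.1]
grip_width: 0.0112
[-0.491  0.265  0.462  2.225 -0.371  0.395  0.363] [-1.32 -0.09  0.63 -0.    0.45  0.08 -1.2 ]
from [0.3945 0.0272 0.3204] delta [-0.0145  0.1168  0.0196] rot [ 0.038 -0.008 -0.024]
[0.0, -0.4, 2.62, 0.07, 0.008, -0.002, -0.005]
[0.0, -0.42, 2.62, 0.05, 0.008, -0.002, -0.005]
[0.0, -0.36, 2.18, 0.02, 0.007, -0.002, -0.004]
[0.0, -0.29, 1.74, 0.01, 0.006, -0.001, -0.004]
[0.0, -0.23, 1.3, -0.0, 0.004, -0.001, -0.003]
[0.0, -0.15, 0.87, -0.0, 0.003, -0.001, -0.002]
[0.0, -0.08, 0.43, -0.0, 0.001, -0.0, -0.001]
[0.0, -0.0, 0.01, -0.0, 0.0, -0.0, -0.0]
```

```bash

python3 -m crank '[[0,-0.2,2.7,0.1,0.008,0,-0.005],[0,-0.2,2.7,0.1,0.008,0,-0.005],[0,-0.1,2.3,0.1,0.007,0,-0.004],[0,-0.1,1.9,0.1,0.006,0,-0.004],[0,0,1.5,0.1,0.004,0,-0.003],[0,0,1,0.1,0.003,0,-0.002],[0,0,0.5,0.1,0,0,-0.001],[0,0,0,0,0,0,0]]'
python3 - <<'E'
from h import *
s=status.sense();print(s['joint_positions'].round(3),s['qvel'].round(2));np.savez('pics/st5.npz',p=s['eef_pos'],o=s['orientation'])
for n in('scene','side','wrist'):
    f=grab(n);np.savez('pics/%s5.npz'%n,**f);cv2.imwrite('pics/%s5.png'%n,f['image']);i=f['image']
    if n=='side': i=i[100:300,130:330]
    cv2.imwrite('pics/%s5b.png'%n,cv2.resize(i,(600,600) if n=='side' else (800,600),interpolation=cv2.INTER_CUBIC))
E
```

```text
t: 7.83
eef_pos: [0.383, 0.1514, 0.3306]
orientation: [-0.039, 1.269, 0.065]
force: [-0.0, 0.0, -3.9]
grip_width: 0.0112
[-1.03   0.313  0.69   2.148 -0.244  0.469 -0.121] [-0.   -0.02 -0.    0.02  0.    0.    0.01]
```

View pics/side5b.png

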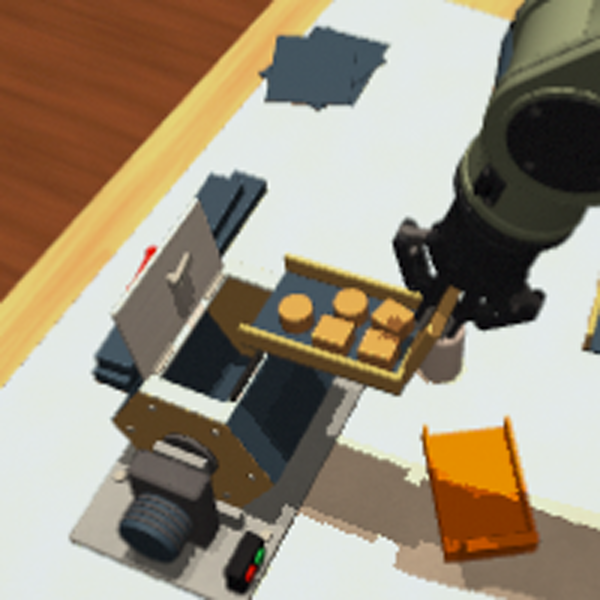

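View pics/wrist5b.png

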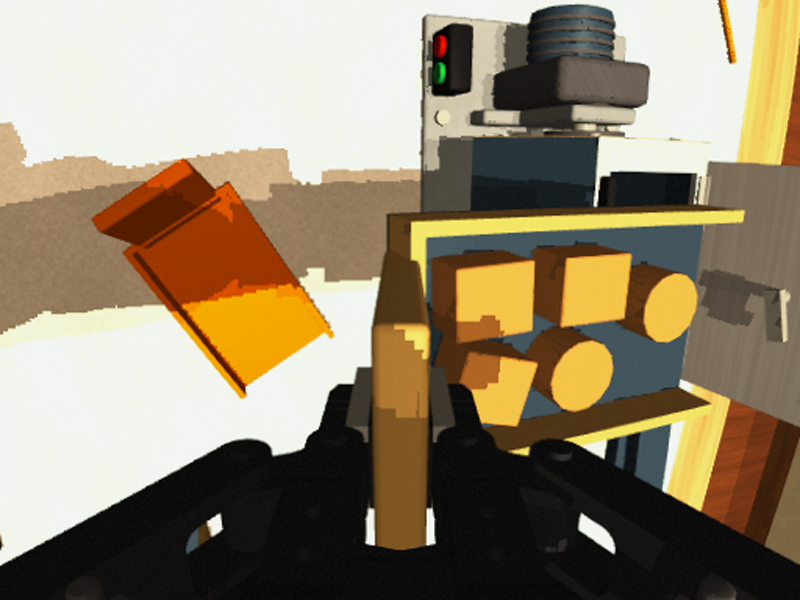

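View pics/scene5b.png

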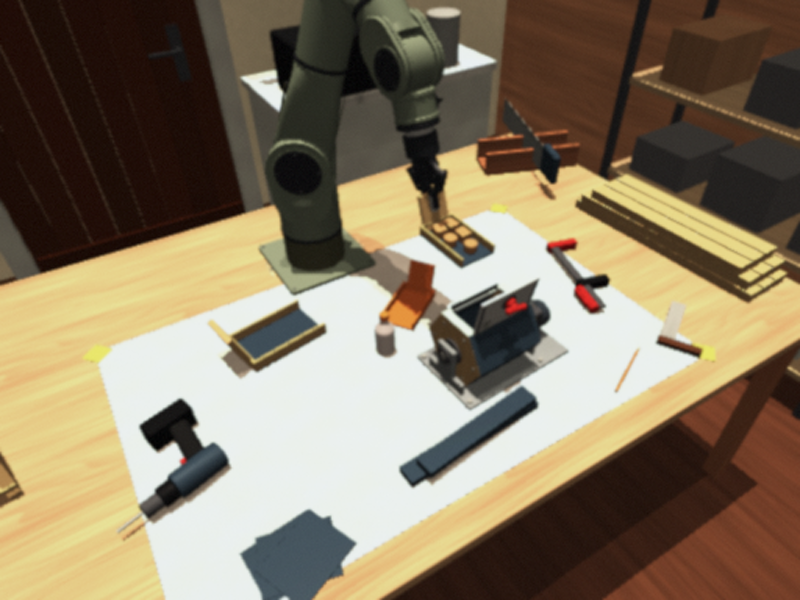

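```bash
python3 - <<'E'
from h import *
z=np.load('pics/st5.npz');p=z['p'];Q=R.from_rotvec(z['o'])
f=dict(np.load('pics/wrist5.npz'));W=world(f);I=f['image'].astype(int)
m=np.zeros(I.shape[:2],bool);m[150:262,278:445]=1
m&=(I[...,0]>I[...,2]+8)&(I.sum(2)>90)
pts=W[m];pts=pts[~np.isnan(pts[:,0])]
T=Q.inv().apply(pts-p)
c=np.median(T,0)
for _ in range(5):
    k=np.ones(len(T),bool) if _==0 else abs((T-c)@n)<.003
    c=T[k].mean(0);n=np.linalg.svd(T[k]-c)[2][2]
n*=-np.sign(n[0]);print(k.sum(),'n tool',n,'angle from -X in xz deg',np.degrees(np.arctan2(n[2],-n[0])), 'world',Q.apply(n))
# lip: edge pixels at 800-scale (704,226) & (684,390)
Rm=cv2.Rodrigues(f['rvec'])[0];cam=-Rm.T@np.ravel(f['tvec'])
wn=Q.apply(n);wc=Q.apply(c)+p
for uv in((704,226),(684,389)):
    a=pix2z(f,(np.array(uv)+.5)*.64-.5,0)[0];d=a-cam;t=(wn@(wc-cam))/(wn@d);X=cam+t*d
    print('lip',X.round(4),'tool',Q.inv().apply(X-p).round(4))
# expected lip in tool frame
M=axes(0,np.radians(20));print('nominal lip tool',M.T@np.array([.1648,0,-.0517])+[.003,0,0])
s=status.sense();print('now M',R.from_rotvec(s['orientation']).as_matrix().round(3))
E
```

```text
4523 n tool [-0.94095904  0.00649786  0.33845807] angle from -X in xz deg 19.78339396075988 world [0.04349497 0.00261279 0.99905023]
lip [0.5461 0.2001 0.2621] tool [0.115  0.0366 0.1382]
lip [0.5549 0.1191 0.2619] tool [ 0.1155 -0.0447  0.1412]
nominal lip tool [0.10794703 0.         0.1371789 ]
now M [[ 0.296 -0.068  0.953]
 [ 0.027  0.998  0.063]
 [-0.955  0.007  0.297]]
```

```bash

python3 -m crank '[[0,0.6,-0.1,0.1,0,0,0],[0,1.1,-0.1,0.1,0,0,0],[0,1.3,-0.2,0.2,0,0,0],[0,1.3,-0.2,0.2,0,0,0],[0,1.3,-0.1,0.2,0,0,0],[0,1.1,-0.1,0.1,0,0,0],[0,0.6,-0.1,0.1,0,0,0],[0,0,0,0,0,0,0]]'
cat >> h.py <<'E'
def lip():
    s=status.sense();Q=R.from_rotvec(s['orientation']);L=s['eef_pos']+Q.apply([.115,-.004,.139]);M=Q.as_matrix()
    n=Q.apply([-.9405,0,.3385]);print('lip',L.round(4),'nose-down deg',np.degrees(np.arctan2(n[0],n[2])).round(1),'q',s['joint_positions'].round(2),'F',s['force'].round(1),'yaw',np.arctan2(M[1,2],M[0,2]).round(3))
E
python3 -c "from h import *;lip()"
```

```text
t: 8.65
eef_pos: [0.4171, 0.1352, 0.2619]
orientation: [-0.027, 1.268, 0.054]
force: [-1.0, -0.4, -2.8]
grip_width: 0.0115
lip [0.5839 0.1412 0.1935] nose-down deg 2.5 q [-0.72  0.45  0.41  2.22 -0.41  0.23  0.07] F [-1.  -0.4 -2.8] yaw 0.053
```

```bash

python3 -m crank '[[0,-0.4,0.2,0.3,0,0.03,0],[0,-0.6,0.3,0.5,0,0.04,0],[0,-0.6,0.3,0.5,0,0.04,0],[0,-0.6,0.2,0.5,0,0.04,0],[0,-0.6,0.1,0.5,0,0.04,0],[0,-0.6,0.1,0.5,0,0.04,0],[0,-0.6,0,0.5,0,0.04,0],[0,-0.6,0,0.5,0,0.04,0]]'
python3 -c "from h import *;lip()"
```

```text
t: 9.32
eef_pos: [0.4446, 0.1418, 0.3191]
orientation: [-0.031, 1.592, 0.043]
force: [0.4, -1.0, -3.0]
grip_width: 0.0117
lip [0.5811 0.1451 0.2012] nose-down deg 21.0 q [-0.67  0.52  0.52  1.74 -0.31  0.99  0.02] F [ 0.4 -1.  -3. ] yaw 0.047
```

```bash

python3 -m crank '[[0,-0.4,0.1,0.5,0,0.04,0],[0,-0.4,0.1,0.5,0,0.04,0],[0,-0.5,0.1,0.5,0,0.04,0],[0,-0.5,0.1,0.5,0,0.04,0],[0,-0.5,0.1,0.5,0,0.04,0],[0,-0.5,0,0.5,0,0.04,0],[0,-0.5,0,0.5,0,0.04,0],[0,-0.5,0,0.5,0,0.04,0]]'
python3 - <<'E'
from h import *
lip()
for n in('side','wrist'):
    f=grab(n);i=f['image']
    if n=='side': i=i[100:300,130:330]
    cv2.imwrite('pics/%s6b.png'%n,cv2.resize(i,(600,600) if n=='side' else (800,600),interpolation=cv2.INTER_CUBIC))
E
```

```text
t: 9.98
eef_pos: [0.4915, 0.1427, 0.3582]
orientation: [-0.033, 1.922, 0.033]
force: [-0.6, 0.5, -2.0]
grip_width: 0.0111
lip [0.5825 0.1433 0.2024] nose-down deg 39.9 q [-0.5   0.73  0.48  1.2  -0.33  1.64  0.01] F [-0.6  0.5 -2. ] yaw 0.042
```

View pics/side6b.png

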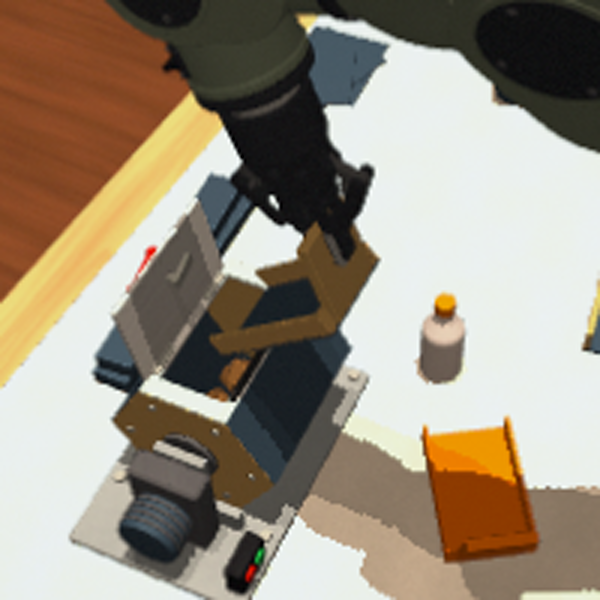

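View pics/wrist6b.png

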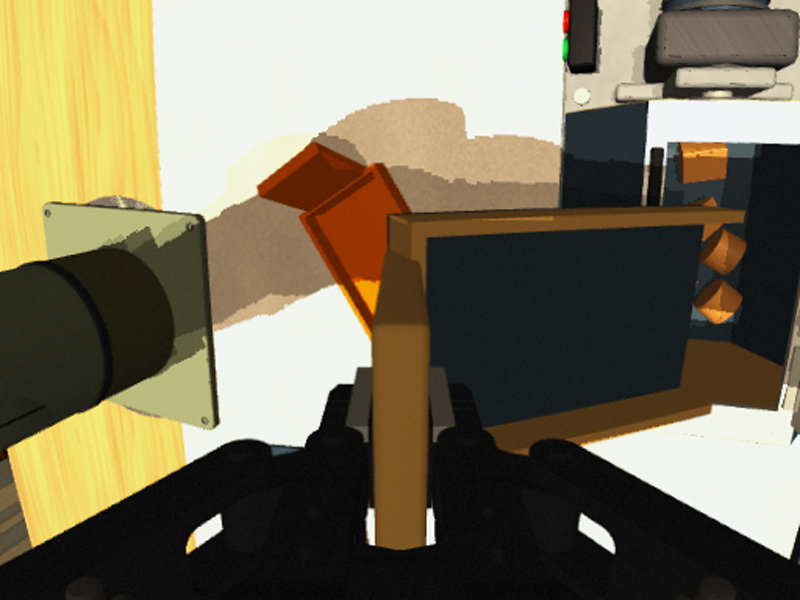

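```bash

python3 - <<'E'
from h import *;from kin import *
q0=np.array([.311,.44,.132,2.058,-.556,.468,1.072])
for gx,gy,yaw in ((.4995,-.2255,.207),(.53,-.23,.1),(.55,-.24,.0),(.56,-.26,0),(.56,-.26,-.2),(.54,-.15,.0)):
  for tl in (19.8,):
    M=axes(yaw,np.radians(tl));q=q0
    for h_ in (.2,.1,.05,.0):
        t=np.array([gx,gy,.0557+h_])-.006*M[:,0]
        q,e,a=ik(t,M,q,.02,m=.01)
    print(gx,gy,yaw,q.round(2),round(e,4),round(a,3))
E
```

```text
0.4995 -0.2255 0.207 [ 0.62  0.95 -0.28  1.94  0.85  0.01 -0.16] 0.0012 0.007
0.53 -0.23 0.1 [ 0.56  0.96 -0.23  1.89  0.37  0.01  0.19] 0.0005 0.003
0.55 -0.24 0.0 [ 0.52  0.97 -0.18  1.86 -0.04  0.01  0.49] 0.0003 0.002
0.56 -0.26 0 [ 0.54  0.98 -0.16  1.83 -0.61  0.03  1.07] 0.0 0.0
0.56 -0.26 -0.2 [ 0.47  0.97 -0.09  1.82 -0.1   0.01  0.33] 0.0002 0.002
0.54 -0.15 0.0 [ 0.58  0.99 -0.66  1.96  1.74  0.46 -1.4 ] 0.0001 0.0
```

```bash

python3 -m crank '[[0,-0.3,0,-0.6,0,-0.05,0],[0,-0.3,0,-1.2,0,-0.09,0],[0,-0.3,0,-1.4,0,-0.09,0],[0,-0.3,-0.5,-1.4,0,-0.09,0],[0,-0.3,-1,-1.4,0,-0.09,0],[0,-0.2,-1.5,-1.4,0,-0.09,0],[0,-0.2,-2,-1.2,0,-0.09,0],[0,-0.2,-2.5,-1,0,-0.06,0]]'
python3 - <<'E'
from h import *
lip()
f=grab('side','side7.png');cv2.imwrite('pics/side7b.png',cv2.resize(f['image'],(800,600)))
planw([.50,-.25,.22],axes(.0,np.radians(19.8)),[1]*13)
E
```

```text
t: 10.75
eef_pos: [0.3974, 0.0593, 0.3816]
orientation: [-0.016, 1.24, 0.041]
force: [1.4, -0.2, -3.0]
grip_width: 0.0112
lip [0.5663 0.0627 0.3179] nose-down deg 0.9 q [-0.79  0.17  0.64  2.08 -0.13  0.59 -0.04] F [ 1.4 -0.2 -3. ] yaw 0.037
from [0.3944 0.0542 0.381 ] delta [ 0.1056 -0.3042 -0.161 ] rot [ 0.03  -0.014 -0.022]
[0.0, 1.38, -2.38, 0.29, 0.002, -0.001, -0.002]
[0.0, 1.39, -2.38, 0.3, 0.002, -0.001, -0.002]
[0.0, 1.39, -2.37, 0.3, 0.002, -0.001, -0.002]
[0.0, 1.4, -2.37, 0.31, 0.002, -0.001, -0.002]
[0.0, 1.4, -2.37, 0.31, 0.002, -0.001, -0.002]
[0.0, 1.41, -2.36, 0.31, 0.002, -0.001, -0.002]
[0.0, 1.41, -2.36, 0.32, 0.002, -0.001, -0.002]
[0.0, 1.41, -2.36, 0.32, 0.002, -0.001, -0.002]
[0.0, 1.42, -2.36, 0.33, 0.002, -0.001, -0.002]
[0.0, 1.42, -2.35, 0.33, 0.002, -0.001, -0.002]
[0.0, 1.43, -2.35, 0.33, 0.002, -0.001, -0.002]
[0.0, 1.43, -2.35, 0.34, 0.002, -0.001, -0.002]
[0.0, 1.44, -2.34, 0.34, 0.002, -0.001, -0.002]
```

View pics/side7b.png

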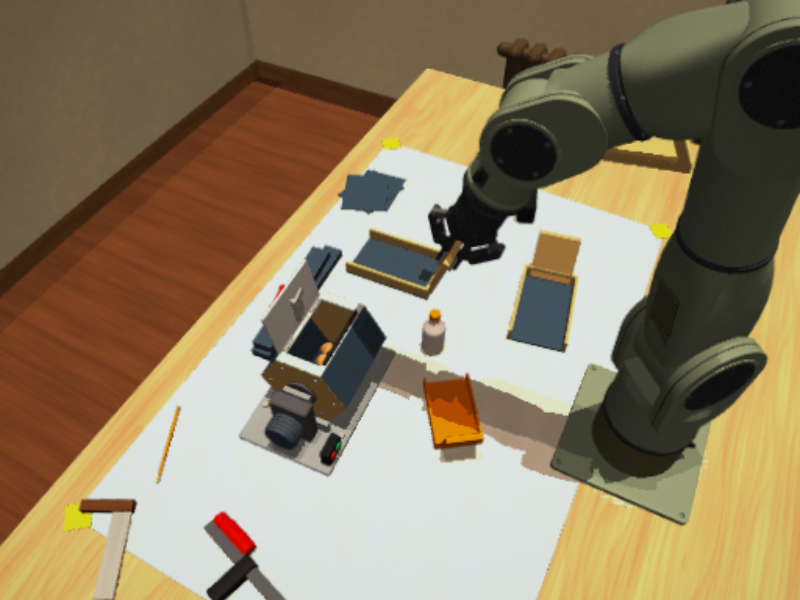

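```bash

python3 -m crank '[[0,0.4,-3.2,0.1,0,0,0],[0,0.8,-3.6,0.3,0,0,0],[0,1,-3.6,0.3,0.004,0,-0.004],[0,1.5,-3.6,0.3,0.004,0,-0.004],[0,1.7,-3.6,0.5,0.004,0,-0.004],[0,1.7,-3.6,0.5,0.004,0,-0.004],[0,1.7,-3.6,0.5,0.004,0,-0.004],[0,1.7,-3,0.5,0.004,0,0]]'
python3 - <<'E'
from h import *
lip()
M=axes(.0,np.radians(19.8));planw(np.array([.56,-.25,.1157])-.006*M[:,0],M,[2,2,2,2,2,2,1,.5])
E
```

```text
t: 11.47
eef_pos: [0.446, -0.1537, 0.3143]
orientation: [-0.009, 1.232, 0.023]
force: [1.5, 0.5, -1.4]
grip_width: 0.0113
lip [ 0.6154 -0.1536  0.2521] nose-down deg 0.4 q [ 0.1   0.39  0.35  2.04 -0.6   0.5   0.93] F [ 1.5  0.5 -1.4] yaw 0.02
from [ 0.446  -0.1537  0.3143] delta [ 0.112  -0.0963 -0.1929] rot [ 0.019 -0.006 -0.012]
[0.0, 3.23, -1.48, 0.59, 0.003, -0.001, -0.002]
[0.0, 3.23, -1.47, 0.59, 0.003, -0.001, -0.002]
[0.0, 3.24, -1.46, 0.59, 0.003, -0.001, -0.002]
[0.0, 3.24, -1.46, 0.59, 0.003, -0.001, -0.002]
[0.0, 3.24, -1.45, 0.59, 0.003, -0.001, -0.002]
[0.0, 3.25, -1.44, 0.59, 0.003, -0.001, -0.002]
[0.0, 1.62, -0.72, 0.3, 0.001, -0.0, -0.001]
[0.0, 0.81, -0.36, 0.15, 0.001, -0.0, -0.0]
```

```bash

python3 -m crank '[[0,2.8,-2,0.8,0.003,0,0],[0,3,-1.6,0.8,0.003,0,0],[0,3,-1.4,0.8,0.003,0,0],[0,3,-1.2,0.6,0.003,0,0],[0,3,-0.8,0.6,0,0,0],[0,2,-0.6,0.4,0,0,0],[0,1,0,0.2,0,0,0],[0,0,0,0,0,0,0]]'
python3 - <<'E'
from h import *
lip()
M=axes(.0,np.radians(19.8));planw(np.array([.56,-.25,.0577])-.006*M[:,0],M,[1]*6)
E
```

```text
t: 12.13
eef_pos: [0.5435, -0.2425, 0.1543]
orientation: [0.003, 1.229, -0.005]
force: [-0.8, 0.3, -2.7]
grip_width: 0.0111
lip [ 0.7129 -0.2475  0.0925] nose-down deg 0.2 q [ 0.4   0.79  0.07  1.86 -0.81  0.26  1.2 ] F [-0.8  0.3 -2.7] yaw -0.006
from [ 0.5435 -0.2425  0.1543] delta [ 0.0145 -0.0075 -0.091 ] rot [-0.005 -0.004  0.002]
[0.0, 1.51, -0.12, -0.28, -0.001, -0.001, 0.0]
[0.0, 1.51, -0.12, -0.28, -0.001, -0.001, 0.0]
[0.0, 1.51, -0.12, -0.28, -0.001, -0.001, 0.0]
[0.0, 1.51, -0.12, -0.28, -0.001, -0.001, 0.0]
[0.0, 1.51, -0.12, -0.28, -0.001, -0.001, 0.0]
[0.0, 1.51, -0.12, -0.29, -0.001, -0.001, 0.0]
```

```bash

python3 -m crank '[[0,1.3,0,-0.4,0,0,0],[0,1.5,0,-0.5,0,0,0],[0,1.5,0,-0.5,0,0,0],[0,1.3,0,-0.4,0,0,0],[0,1,0,-0.3,0,0,0],[0,0.6,0,-0.2,0,0,0],[0,0.3,0,-0.1,0,0,0],[0,0,0,0,0,0,0]]'
python3 -c "from h import *;lip()"
```

```text
t: 12.8
eef_pos: [0.5442, -0.2417, 0.0841]
orientation: [-0.01, 1.224, -0.008]
force: [0.9, 0.2, -3.1]
grip_width: 0.0112
lip [ 0.714  -0.2466  0.0233] nose-down deg -0.1 q [ 0.51  0.92 -0.16  1.9  -0.86  0.01  1.3 ] F [ 0.9  0.2 -3.1] yaw 0.003
```

```bash

python3 -m crank '[[0,0.4,0,0.1,0,0.004,0],[0,0.4,0,0,0,0.004,0],[0,0.4,0,0,0,0.004,0],[0,0.3,0,0,0,0,0],[0,0.2,0,0,0,0,0],[0,0.2,0,0,0,0,0],[0,0,0,0,0,0,0],[0,0,0,0,0,0,0]]'
python3 -c "from h import *;lip()"
```

```text
t: 13.47
eef_pos: [0.5532, -0.2417, 0.0677]
orientation: [-0.013, 1.234, -0.009]
force: [1.0, -1.1, -2.4]
grip_width: 0.0114
lip [ 0.7224 -0.2465  0.0051] nose-down deg 0.5 q [ 0.49  0.95 -0.14  1.87 -0.87  0.02  1.3 ] F [ 1.  -1.1 -2.4] yaw 0.006
```

Almost down. I'll creep the last few millimetres, then release.

```bash

python3 -m crank '[[0,0.15,0,-0.05,0,0,0],[0,0.15,0,-0.05,0,0,0],[0,0.1,0,0,0,0,0],[0,0,0,0,0,0,0],[1.4,0,0,0,0,0,0],[2.5,0,0,0,0,0,0],[5,0,0,0,0,0,0],[8.5,0,0,0,0,0,0]]'
python3 - <<'E'
from h import *
lip()
f=grab('side');cv2.imwrite('pics/s8.png',cv2.resize(f['image'][120:220,220:360],(800,571)))
f=grab('wrist');cv2.imwrite('pics/w8.png',cv2.resize(f['image'],(800,600)))
E
```

```text
t: 14.13
eef_pos: [0.5543, -0.243, 0.065]
orientation: [-0.014, 1.231, -0.011]
force: [0.2, -0.2, 0.2]
grip_width: 0.0483
lip [ 0.7237 -0.2482  0.003 ] nose-down deg 0.3 q [ 0.5   0.96 -0.15  1.87 -0.88  0.01  1.32] F [ 0.2 -0.2  0.2] yaw 0.005
```

View pics/s8.png

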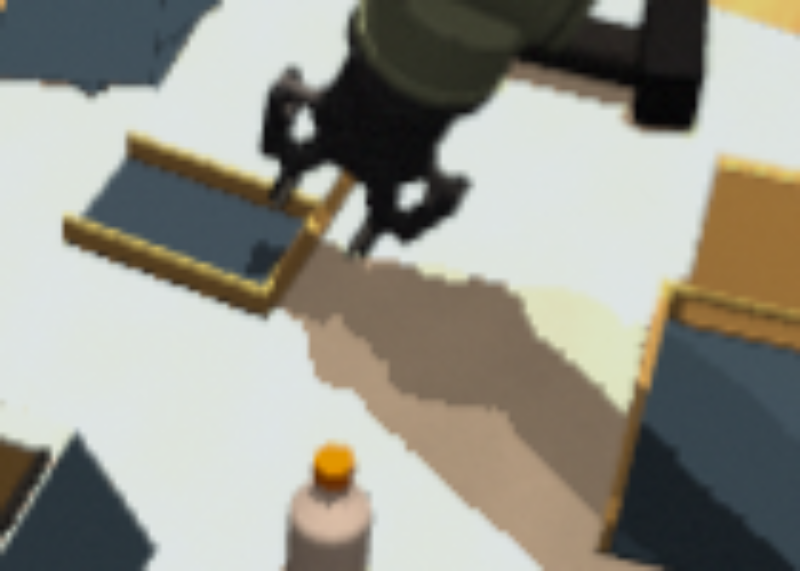

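View pics/w8.png

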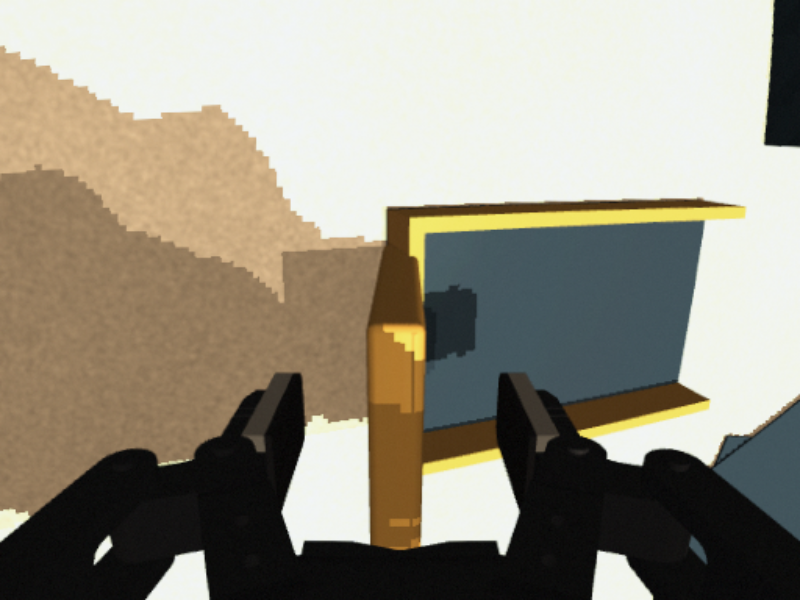

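```bash

python3 -m crank '[[8.5,0,0,0,0,0,0],[8.5,-0.6,0,0,0,0,0],[8.5,-1.5,0,0,0,0,0],[8.5,-2.5,0,0,0,0,0],[8.5,-3,0,0,0,0.01,0],[8.5,-3,0,0,0,0.03,0],[6,-3,0,0,0,0.05,0],[4,-3,0,0,0,0.05,0]]'
python3 - <<'E'
from h import *
s=status.sense();print(s['joint_positions'].round(2))
f=grab('side');cv2.imwrite('pics/s9.png',cv2.resize(f['image'],(800,600)))
planw([.56,-.02,.36],axes(-np.pi/2,0),[1]*16)
E
```

```text
t: 14.9
eef_pos: [0.4974, -0.2406, 0.2234]
orientation: [-0.001, 1.376, -0.013]
force: [1.5, 1.0, -1.2]
grip_width: 0.0634
[ 0.18  0.69  0.45  1.8  -0.67  0.62  1.05]
from [ 0.4976 -0.2412  0.2289] delta [0.0624 0.2212 0.1311] rot [ 1.558  0.161 -0.143]
[0.0, -0.74, 1.38, 0.53, 0.097, 0.01, -0.009]
[0.0, -0.76, 1.42, 0.39, 0.097, 0.01, -0.009]
[0.0, -0.78, 1.44, 0.24, 0.097, 0.01, -0.009]
[0.0, -0.79, 1.45, 0.09, 0.097, 0.01, -0.009]
[0.0, -0.81, 1.44, -0.06, 0.097, 0.01, -0.009]
[0.0, -0.82, 1.42, -0.2, 0.097, 0.01, -0.009]
[0.0, -0.83, 1.39, -0.35, 0.097, 0.01, -0.009]
[0.0, -0.84, 1.34, -0.49, 0.097, 0.01, -0.009]
[0.0, -0.84, 1.28, -0.63, 0.097, 0.01, -0.009]
[0.0, -0.85, 1.2, -0.76, 0.097, 0.01, -0.009]
[0.0, -0.85, 1.12, -0.88, 0.097, 0.01, -0.009]
[0.0, -0.85, 1.02, -0.99, 0.097, 0.01, -0.009]
[0.0, -0.85, 0.91, -1.09, 0.097, 0.01, -0.009]
[0.0, -0.84, 0.79, -1.18, 0.097, 0.01, -0.009]
[0.0, -0.84, 0.66, -1.26, 0.097, 0.01, -0.009]
[0.0, -0.83, 0.53, -1.33, 0.097, 0.01, -0.009]
```

View pics/s9.png

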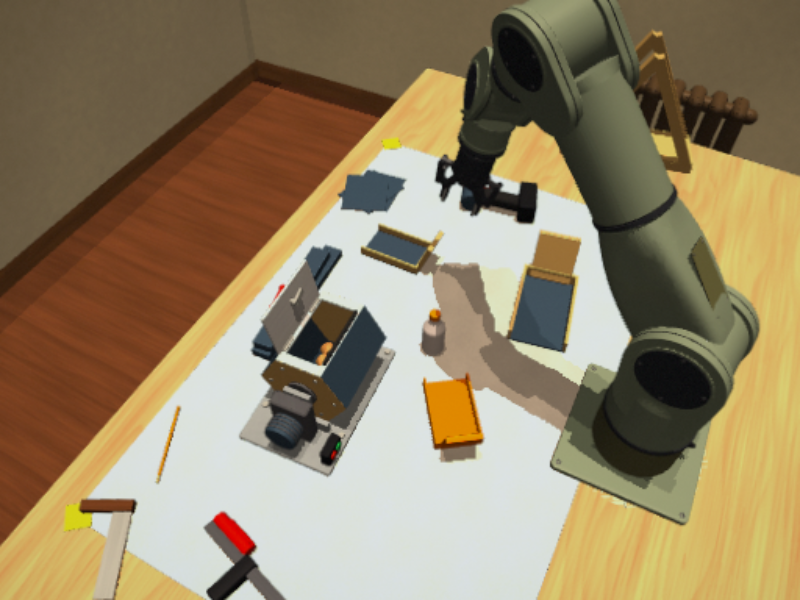

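```bash

python3 -m crank '[[2,-1.5,1.4,0.5,0.09,0.01,-0.009],[0,-1.2,1.7,0.4,0.1,0.01,-0.009],[0,-1,1.7,0.3,0.1,0.01,-0.009],[0,-1,1.7,0.1,0.1,0.01,-0.009],[0,-1,1.7,0,0.1,0.01,-0.009],[0,-1,1.7,-0.2,0.1,0.01,-0.009],[0,-1,1.7,-0.4,0.1,0.01,-0.009],[0,-1,1.6,-0.6,0.1,0.01,-0.009]]'
python3 - <<'E'
from h import *
s=status.sense();print(s['joint_positions'].round(2))
planw([.6,.0,.36],axes(-np.pi/2+.06,0),[1]*8)
E
```

```text
t: 15.62
eef_pos: [0.5313, -0.1087, 0.3281]
orientation: [0.645, 1.362, -0.649]
force: [0.3, 0.4, -0.5]
grip_width: -0.0002
[-0.35  0.7   0.97  1.6  -0.65  1.08 -0.07]
from [ 0.5313 -0.1087  0.3281] delta [0.0687 0.1087 0.0319] rot [ 0.669  0.081 -0.072]
[0.0, -0.38, 1.56, -0.4, 0.084, 0.01, -0.009]
[0.0, -0.39, 1.52, -0.54, 0.084, 0.01, -0.009]
[0.0, -0.39, 1.47, -0.66, 0.084, 0.01, -0.009]
[0.0, -0.4, 1.4, -0.79, 0.084, 0.01, -0.009]
[0.0, -0.4, 1.33, -0.91, 0.084, 0.01, -0.009]
[0.0, -0.4, 1.24, -1.02, 0.084, 0.01, -0.009]
[0.0, -0.4, 1.15, -1.12, 0.084, 0.01, -0.009]
[0.0, -0.4, 1.05, -1.22, 0.084, 0.01, -0.009]
```

```bash

python3 -m crank '[[0,-0.4,1.5,-0.4,0.09,0.01,-0.009],[0,-0.4,1.5,-0.5,0.09,0.01,-0.009],[0,-0.4,1.5,-0.7,0.09,0.01,-0.009],[0,-0.4,1.4,-0.8,0.09,0.01,-0.009],[0,-0.4,1.4,-0.9,0.09,0.01,-0.009],[0,-0.4,1.3,-1,0.09,0.01,-0.009],[0,-0.4,1.2,-1.1,0.09,0.01,-0.009],[0,-0.3,0.8,-0.6,0.05,0,0]]'
python3 - <<'E'
from h import *
s=status.sense();print(s['joint_positions'].round(2))
f=grab('scene');np.savez('pics/sc10.npz',**f);cv2.imwrite('pics/sc10.png',cv2.resize(f['image'][150:290,230:400],(728,600),interpolation=cv2.INTER_CUBIC))
f=grab('wrist');np.savez('pics/w10.npz',**f);cv2.imwrite('pics/w10.png',cv2.resize(f['image'],(800,600)))
planw([.705,.10,.33],axes(-np.pi/2+.06,0),[1]*8)
E
```

```text
t: 16.28
eef_pos: [0.6044, 0.0011, 0.3653]
orientation: [1.203, 1.211, -1.191]
force: [0.4, 0.4, -0.1]
grip_width: 0.0
[-0.46  0.87  1.16  1.18 -0.79  1.53 -1.  ]
from [6.045e-01 5.000e-04 3.651e-01] delta [ 0.1005  0.0995 -0.0351] rot [-0.04  0.   -0.01]
[0.0, 0.45, 1.28, -1.22, -0.005, 0.0, -0.001]
[0.0, 0.45, 1.28, -1.21, -0.005, 0.0, -0.001]
[0.0, 0.45, 1.29, -1.21, -0.005, 0.0, -0.001]
[0.0, 0.45, 1.3, -1.2, -0.005, 0.0, -0.001]
[0.0, 0.45, 1.3, -1.19, -0.005, 0.0, -0.001]
[0.0, 0.44, 1.31, -1.19, -0.005, 0.0, -0.001]
[0.0, 0.44, 1.32, -1.18, -0.005, 0.0, -0.001]
[0.0, 0.44, 1.32, -1.17, -0.005, 0.0, -0.001]
```

View pics/sc10.png

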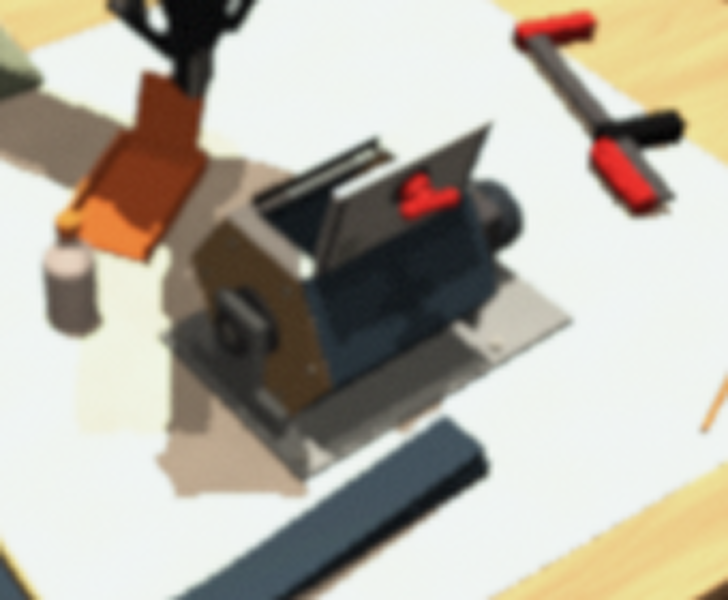

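View pics/w10.png

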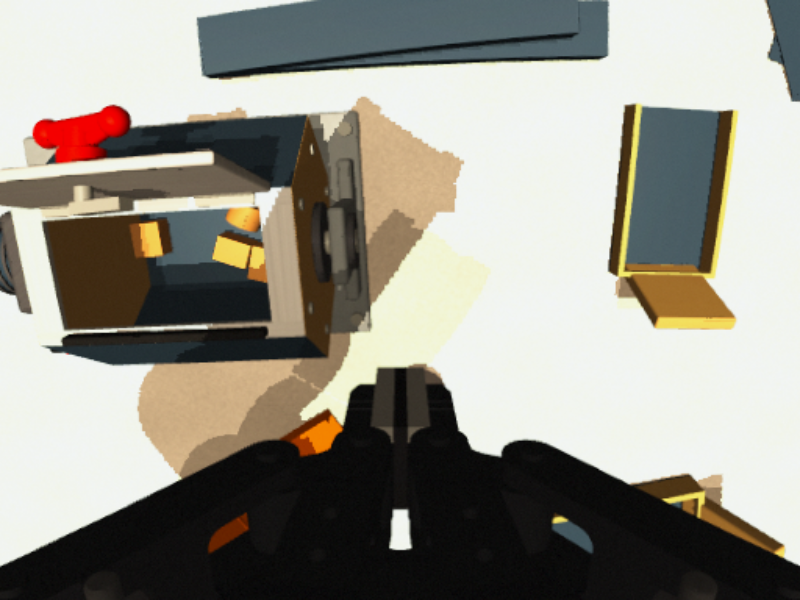

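```bash
python3 - <<'E'
from h import *
f=dict(np.load('pics/w10.npz'))
S=lambda L:(np.array(L,float)+.5)*.64-.5
P=pix2z(f,S([(64,329),(271,325)]),.170);print('mouth front edge (or seal)',P.round(4))
P=pix2z(f,S([(45,348),(300,333)]),.170);print('frame outer front?',P.round(4))
P=pix2z(f,S([(213,151),(213,164),(100,168),(100,180)]),.263);print('hatch edge',P.round(4))
W=world(f);I=f['image'].astype(int)
red=(I[...,2]>150)&(I[...,1]<60);red[:, 200:]=0;p=W[red];p=p[~np.isnan(p[:,0])];print('knob',len(p),p.min(0).round(4),p.max(0).round(4))
for uv in((210,157),(180,162),(130,168)):
    u,v=S(uv).round().astype(int);print(uv,W[v,u].round(4))
i=f['image'][40:240,0:220];cv2.imwrite('pics/w10c.png',cv2.resize(i,(660,600),interpolation=cv2.INTER_CUBIC))
E
```

```text
mouth front edge (or seal) [[0.5646 0.2205 0.17  ]
 [0.57   0.0824 0.17  ]]
frame outer front? [[0.551  0.2367 0.17  ]
 [0.565  0.0643 0.17  ]]
hatch edge [[0.6751 0.0798 0.263 ]
 [0.6699 0.0801 0.263 ]
 [0.6688 0.1294 0.263 ]
 [0.6638 0.13   0.263 ]]
knob 1339 [0.3753 0.09   0.0011] [0.6969 0.1845 0.2599]
(210, 157) [0.6729 0.082  0.2612]
(180, 162) [0.6705 0.0944 0.2624]
(130, 168) [0.6688 0.1162 0.2626]
```

View pics/w10c.png

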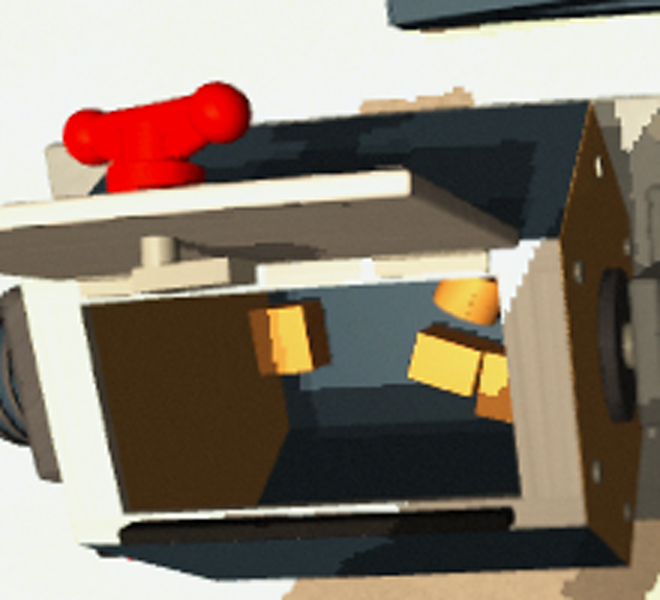

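```bash

python3 -m crank '[[0,0.3,1,-1,0,0,0],[0,0.4,1.4,-1.3,-0.01,0,0],[0,0.4,1.5,-1.4,-0.01,0,0],[0,0.4,1.5,-1.4,-0.01,0,0],[0,0.4,1.5,-1.4,-0.01,0,0],[0,0.3,1.4,-1.3,0,0,0],[0,0.2,1.4,-1.2,0,0,0],[0,0,1,-0.7,0,0,0]]'
python3 - <<'E'
from h import *
s=status.sense();print(s['joint_positions'].round(2))
f=grab('side');cv2.imwrite('pics/s11.png',cv2.resize(f['image'][150:270,150:270],(600,600),interpolation=cv2.INTER_CUBIC))
planw([.706,.098,.262],axes(-np.pi/2+.04,0),[1]*8)
E
```

```text
t: 17.05
eef_pos: [0.7068, 0.1, 0.3448]
orientation: [1.167, 1.233, -1.145]
force: [0.0, -0.1, -0.7]
grip_width: -0.0
[-0.38  1.06  1.08  0.62 -0.9   1.72 -1.34]
from [0.7077 0.1006 0.3445] delta [-0.0017 -0.0026 -0.0825] rot [ 0.03  -0.003 -0.015]
[0.0, 1.03, -0.04, 0.03, 0.004, -0.0, -0.002]
[0.0, 1.03, -0.04, 0.03, 0.004, -0.0, -0.002]
[0.0, 1.03, -0.03, 0.03, 0.004, -0.0, -0.002]
[0.0, 1.03, -0.03, 0.03, 0.004, -0.0, -0.002]
[0.0, 1.03, -0.03, 0.03, 0.004, -0.0, -0.002]
[0.0, 1.03, -0.03, 0.03, 0.004, -0.0, -0.002]
[0.0, 1.03, -0.03, 0.03, 0.004, -0.0, -0.002]
[0.0, 1.03, -0.02, 0.03, 0.004, -0.0, -0.002]
```

View pics/s11.png

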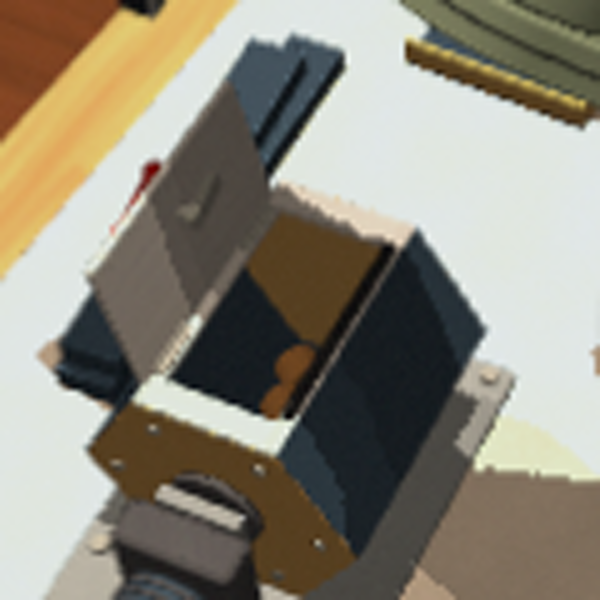

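```bash
python3 - <<'E'
from h import *
f=dict(np.load('pics/w10.npz'));W=world(f)
for uv in((285,340),(443,360),(495,380),(470,300)):   # w10c scale 3, offset (0,40)
    u,v=int(uv[0]/3),int(uv[1]/3+40);print('wrist',W[v,u].round(3))
g=grab('side');W=world(g)
for uv in((293,365),(275,402),(300,355)):
    u,v=int(uv[0]/5+150),int(uv[1]/5+150);print('side',W[v,u].round(3))
E
```

```text
wrist [0.602 0.221 0.035]
wrist [0.593 0.147 0.04 ]
wrist [0.584 0.125 0.035]
wrist [0.62  0.133 0.042]
side [0.63  0.113 0.041]
side [0.624 0.142 0.043]
side [0.627 0.105 0.044]
```

```bash

python3 -m crank '[[0,0.7,0,0,0.01,0,0],[0,1.2,0,0,0.01,0,0],[0,1.4,0,0,0.01,0,0],[0,1.4,0,0.1,0,0,0],[0,1.4,0,0.1,0,0,0],[0,1.2,0,0,0,0,0],[0,0.7,0,0,0,0,0],[0,0.2,0,0,0,0,0]]'
python3 - <<'E'
from h import *
s=status.sense();print(s['joint_positions'].round(2),s['force'].round(1),R.from_rotvec(s['orientation']).as_matrix().round(3))
f=grab('wrist');cv2.imwrite('pics/w12.png',cv2.resize(f['image'],(800,600)))
f=grab('scene');cv2.imwrite('pics/sc12.png',cv2.resize(f['image'][110:270,240:400],(600,600),interpolation=cv2.INTER_CUBIC))
E
```

```text
t: 17.82
eef_pos: [0.7041, 0.0894, 0.2602]
orientation: [1.194, 1.212, -1.169]
force: [0.3, 0.3, 0.1]
grip_width: -0.0001
[-0.44  1.11  1.08  0.89 -0.92  1.51 -1.22] [0.3 0.3 0.1] [[ 0.019  0.999  0.034]
 [ 0.002  0.034 -0.999]
 [-1.     0.019 -0.001]]
```

View pics/w12.png

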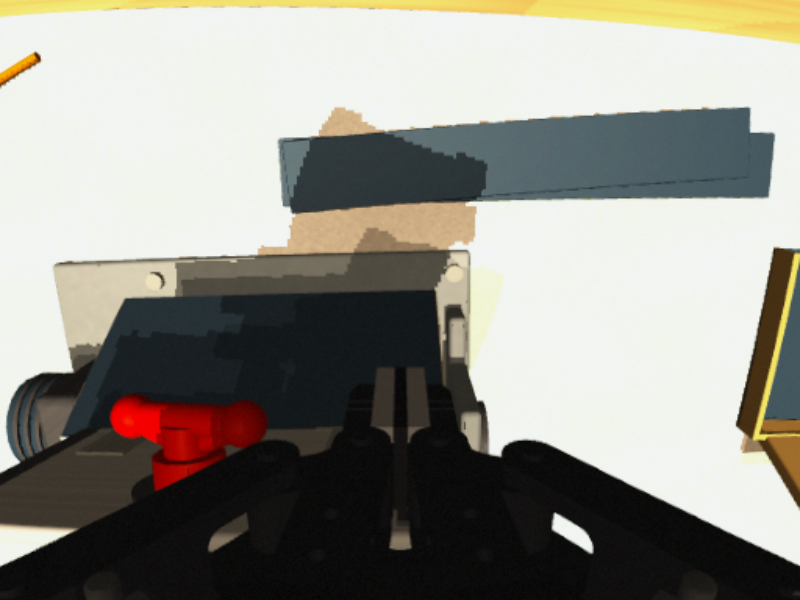

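View pics/sc12.png

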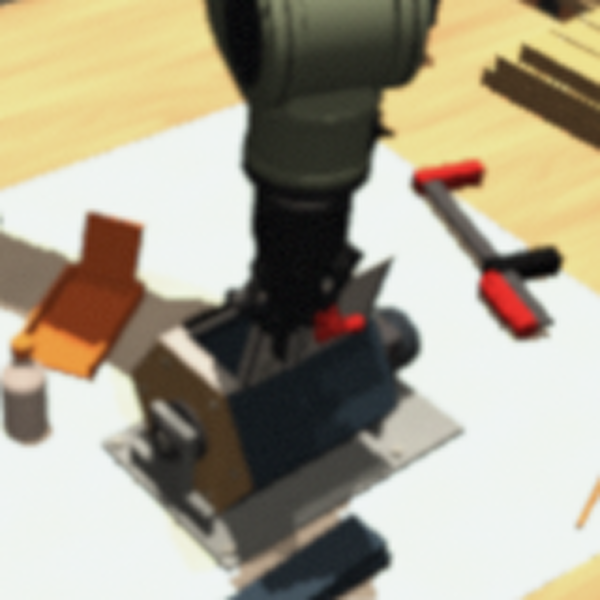

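```bash

python3 -m crank '[[0,0,-0.5,-0.2,0,0,0],[0,0,-0.8,-0.2,0,0,0],[0,0,-0.8,-0.1,0,0,0],[0,0,-0.8,0,0,0,0],[0,0,-0.8,0,0,0,0],[0,0,-0.8,0,0,0,0],[0,0,-0.8,0,0,0,0],[0,0,-0.8,0,0,0,0]]'
python3 - <<'E'
from h import *
s=status.sense();print(s['joint_positions'].round(2),s['force'].round(1))
f=grab('scene');cv2.imwrite('pics/sc13.png',cv2.resize(f['image'][110:270,240:400],(600,600),interpolation=cv2.INTER_CUBIC))
E
```

```text
t: 18.58
eef_pos: [0.6422, 0.0899, 0.2663]
orientation: [1.198, 1.205, -1.161]
force: [0.8, -0.4, 0.3]
grip_width: 0.0001
[-0.56  1.02  1.11  1.21 -0.9   1.38 -1.08] [ 0.8 -0.4  0.3]
```

View pics/sc13.png

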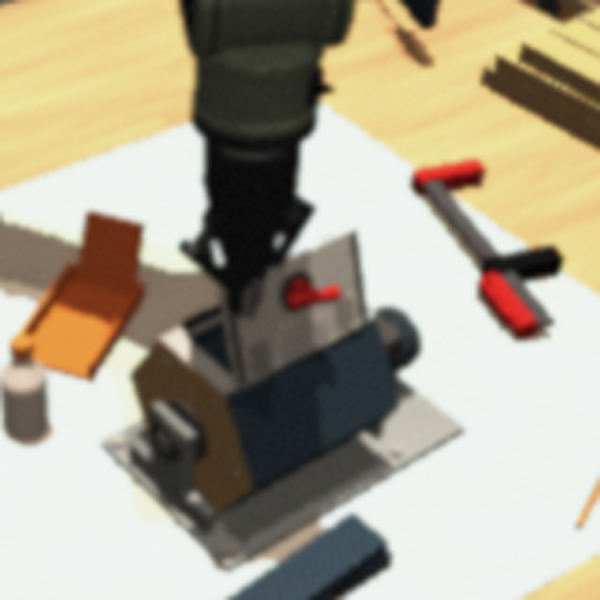

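```bash

python3 -m crank '[[0,0.2,-0.8,0,0,0,0],[0,0.2,-0.8,-0.1,0,0,0],[0,0.2,-0.8,-0.1,0,0,0],[0,0.1,-0.8,0,0,0,0],[0,0.1,-0.8,0,0,0,0],[0,0.1,-0.8,0,0,0,0],[0,0.1,-0.8,0,0,0,0],[0,0,-0.8,0,0,0,0]]'
python3 - <<'E'
from h import *
s=status.sense();print(s['joint_positions'].round(2),s['force'].round(1))
f=grab('scene');cv2.imwrite('pics/sc14.png',cv2.resize(f['image'][110:270,240:400],(600,600),interpolation=cv2.INTER_CUBIC))
E
```

```text
t: 19.3
eef_pos: [0.5779, 0.0883, 0.2596]
orientation: [1.202, 1.201, -1.153]
force: [0.7, 0.1, 0.7]
grip_width: -0.0002
[-0.66  0.95  1.13  1.5  -0.9   1.24 -0.95] [0.7 0.1 0.7]
```

View pics/sc14.png

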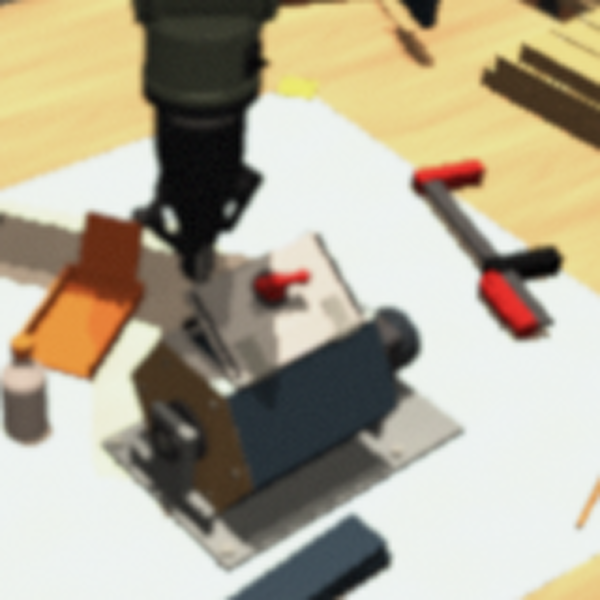

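```bash

python3 -m crank '[[0,-1,-0.5,0,0,0,0],[0,-2,0,-0.3,-0.08,0,0],[2,-2,0,-0.6,-0.11,0,0],[4,-2,0,-0.6,-0.12,0,0],[6,-1.8,0,-0.6,-0.12,0,0],[8.5,-1.5,0.2,-0.6,-0.12,0,0],[8.5,-1,0.3,-0.5,-0.12,0,0],[8.5,-1,0.4,-0.5,-0.12,0,0]]'
python3 - <<'E'
from h import *
s=status.sense();print(s['joint_positions'].round(2),s['force'].round(1))
planw([.585,.151,.36],axes(.03,0),[1]*8)
f=grab('scene');cv2.imwrite('pics/sc15.png',cv2.resize(f['image'][110:270,240:400],(600,600),interpolation=cv2.INTER_CUBIC))
E
```

```text
t: 20.02
eef_pos: [0.5612, 0.1243, 0.3953]
orientation: [0.573, 1.456, -0.549]
force: [0.0, 0.4, -0.1]
grip_width: 0.0721
[-0.7   0.73  1.02  1.26 -0.62  1.42 -0.46] [ 0.   0.4 -0.1]
from [0.5612 0.1243 0.3953] delta [ 0.0238  0.0267 -0.0353] rot [-0.751  0.041 -0.015]
[0.0, 0.45, 0.43, -0.01, -0.094, 0.005, -0.002]
[0.0, 0.45, 0.43, 0.03, -0.094, 0.005, -0.002]
[0.0, 0.45, 0.43, 0.07, -0.094, 0.005, -0.002]
[0.0, 0.45, 0.42, 0.12, -0.094, 0.005, -0.002]
[0.0, 0.45, 0.41, 0.16, -0.094, 0.005, -0.002]
[0.0, 0.45, 0.39, 0.2, -0.094, 0.005, -0.002]
[0.0, 0.45, 0.37, 0.24, -0.094, 0.005, -0.002]
[0.0, 0.44, 0.35, 0.27, -0.094, 0.005, -0.002]
```

View pics/sc15.png

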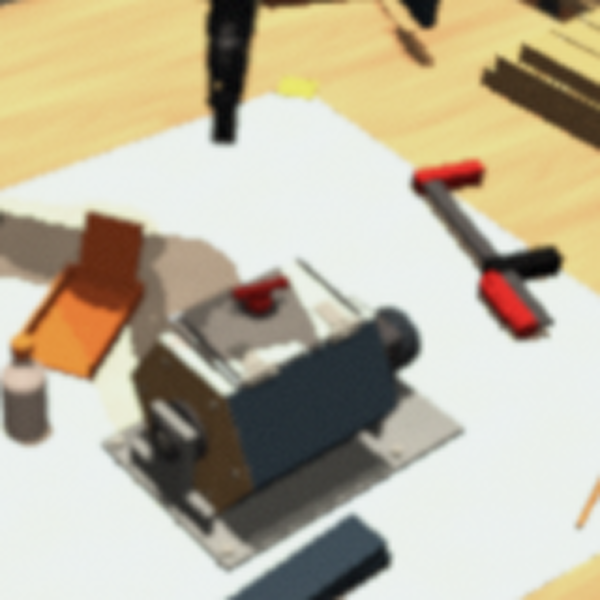

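```bash

python3 -m crank '[[8.5,0.2,0.4,0,-0.1,0.005,0],[8.5,0.2,0.4,0.1,-0.1,0.005,0],[8.5,0.2,0.4,0.1,-0.1,0.005,0],[8.5,0.2,0.4,0.1,-0.1,0.005,0],[8.5,0.2,0.4,0.2,-0.1,0.005,0],[8.5,0.2,0.4,0.2,-0.1,0.005,0],[8.5,0.2,0.3,0.2,-0.1,0.005,0],[8.5,0,0,0,-0.05,0,0]]'
python3 - <<'E'
from h import *
s=status.sense();print(s['joint_positions'].round(2),s['force'].round(1));np.savez('pics/st16.npz',p=s['eef_pos'],o=s['orientation'])
f=grab('wrist');np.savez('pics/w16.npz',**f);cv2.imwrite('pics/w16.png',cv2.resize(f['image'],(800,600)))
W=world(f);I=f['image'].astype(int)
red=(I[...,2]>120)&(I[...,1]<70)&(I[...,0]<70);p=W[red];p=p[(p[:,2]>.18)&(p[:,2]<.25)&(abs(p[:,0]-.585)<.06)];print(len(p),p.min(0),p.max(0),p.mean(0))
t=p[p[:,2]>p[:,2].max()-.008];c=t.mean(0);d=np.linalg.svd((t-c)[:,:2])[2][0];print('top bar',c,d,np.degrees(np.arctan2(d[0],d[1])),t.min(0),t.max(0))
print(cv2.minAreaRect((t[:,:2]*1000).astype(np.float32)))
E
```

```text
t: 20.73
eef_pos: [0.5831, 0.1442, 0.3932]
orientation: [-0.04, 1.547, 0.057]
force: [1.2, -0.9, -0.4]
grip_width: 0.085
[-0.61  0.73  0.79  1.14 -0.51  1.44  0.16] [ 1.2 -0.9 -0.4]
5 [0.58452645 0.13409324 0.20886515] [0.59308052 0.17620797 0.21325666] [0.59078719 0.16404134 0.2113246 ]
top bar [0.59078719 0.16404134 0.2113246 ] [-0.16469986 -0.98634373] -170.5202010153953 [0.58452645 0.13409324 0.20886515] [0.59308052 0.17620797 0.21325666]
((590.2555541992188, 154.83804321289062), (42.82951736450195, 4.279693126678467), 80.267578125)
```

View pics/w16.png

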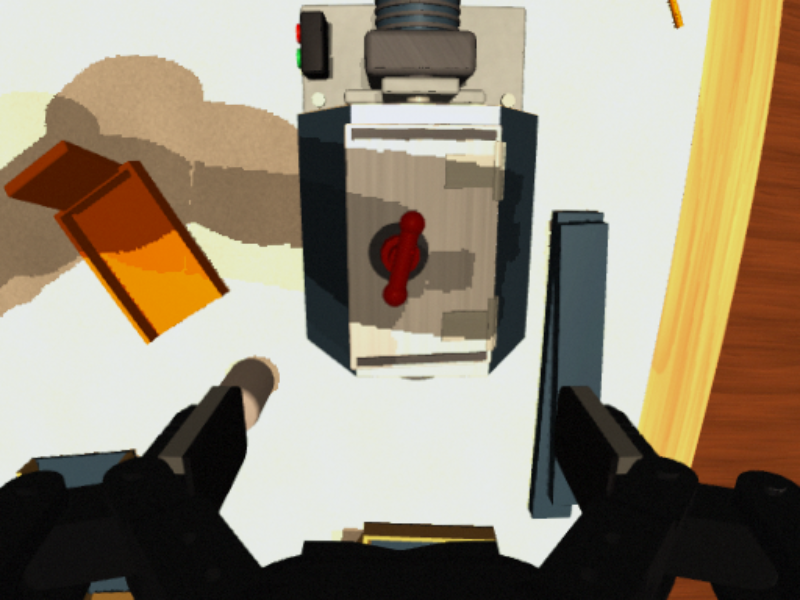

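```bash
python3 - <<'E'
from h import *
f=dict(np.load('pics/w16.npz'));S=lambda L:(np.array(L,float)+.5)*.64-.5
I=f['image'].astype(int);m=(I[...,2]>60)&(I[...,1]<40)&(I[...,0]<40);m[:,:220]=0;m[:,300:]=0;m[:120]=0;m[210:]=0
v,u=np.nonzero(m);print(len(u),u.min(),u.max(),v.min(),v.max())
W=world(f);p=W[m];print('z',np.nanpercentile(p[:,2],[5,50,95]))
P=pix2z(f,S([(412,220),(395,297),(403,258)]),.207);print(P.round(4));d=P[0]-P[1];print(np.linalg.norm(d),'angle from +y, cw seen above deg',np.degrees(np.arctan2(d[0],d[1])),(P[0]+P[1])/2)
for uv in((360,140),(490,140),(360,355),(485,355),(430,170)):
    a=S(uv).round().astype(int);print(uv,W[a[1],a[0]].round(4))
E
```

```text
988 244 271 135 195
z [0.1936593  0.20969281 0.21256964]
[[0.5924 0.1768 0.207 ]
 [0.5854 0.1307 0.207 ]
 [0.5886 0.1544 0.207 ]]
0.046681953793482736 angle from +y, cw seen above deg 8.636848824364675 [0.58889106 0.15372638 0.207     ]
(360, 140) [0.5594 0.2202 0.1854]
(490, 140) [0.638  0.2255 0.1772]
(360, 355) [0.5652 0.0841 0.1851]
(485, 355) [0.6491 0.0857 0.1782]
(430, 170) [0.6028 0.2044 0.1799]
```

```bash
python3 - <<'E'
from h import *
planw([.589,.154,.28],axes(-.15,0),[1]*7)
E
```

```text
from [0.5831 0.1438 0.3936] delta [ 0.0059  0.0102 -0.1136] rot [ 0.213  0.023 -0.012]
[0.0, 1.63, 0.12, 0.05, 0.03, 0.003, -0.002]
[0.0, 1.63, 0.13, 0.06, 0.03, 0.003, -0.002]
[0.0, 1.63, 0.13, 0.06, 0.03, 0.003, -0.002]
[0.0, 1.63, 0.14, 0.06, 0.03, 0.003, -0.002]
[0.0, 1.62, 0.14, 0.06, 0.03, 0.003, -0.002]
[0.0, 1.62, 0.15, 0.06, 0.03, 0.003, -0.002]
[0.0, 1.62, 0.15, 0.06, 0.03, 0.003, -0.002]
```

```bash

python3 -m crank '[[8.5,1.4,0.1,0.1,0.03,0.003,-0.002],[8.5,1.7,0.1,0.1,0.03,0.003,-0.002],[8.5,1.7,0.1,0.1,0.03,0.003,-0.002],[8.5,1.7,0.2,0.1,0.03,0.003,-0.002],[8.5,1.7,0.2,0.1,0.03,0.003,-0.002],[8.5,1.6,0.2,0.1,0.03,0.003,-0.002],[8.5,1.1,0.2,0,0.03,0.003,0],[8.5,0,0,0,0,0,0]]'
python3 - <<'E'
from h import *
s=status.sense();print(s['joint_positions'].round(2))
f=grab('wrist');np.savez('pics/w17.npz',**f);cv2.imwrite('pics/w17.png',cv2.resize(f['image'],(800,600)))
planw([.589,.154,.219],axes(-.15,0),[1]*5)
E
```

```text
t: 21.45
eef_pos: [0.5937, 0.1513, 0.2871]
orientation: [0.143, 1.555, -0.145]
force: [-0.5, -0.5, -1.0]
grip_width: 0.0851
[-0.64  0.85  0.81  1.3  -0.61  1.23  0.01]
from [0.5939 0.151  0.2883] delta [-0.0049  0.003  -0.0693] rot [-0.031  0.013 -0.   ]
[0.0, 1.39, 0.04, -0.13, -0.006, 0.003, -0.0]
[0.0, 1.39, 0.04, -0.12, -0.006, 0.003, -0.0]
[0.0, 1.39, 0.04, -0.12, -0.006, 0.003, -0.0]
[0.0, 1.39, 0.04, -0.11, -0.006, 0.003, -0.0]
[0.0, 1.39, 0.04, -0.11, -0.006, 0.003, -0.0]
```

View pics/w17.png

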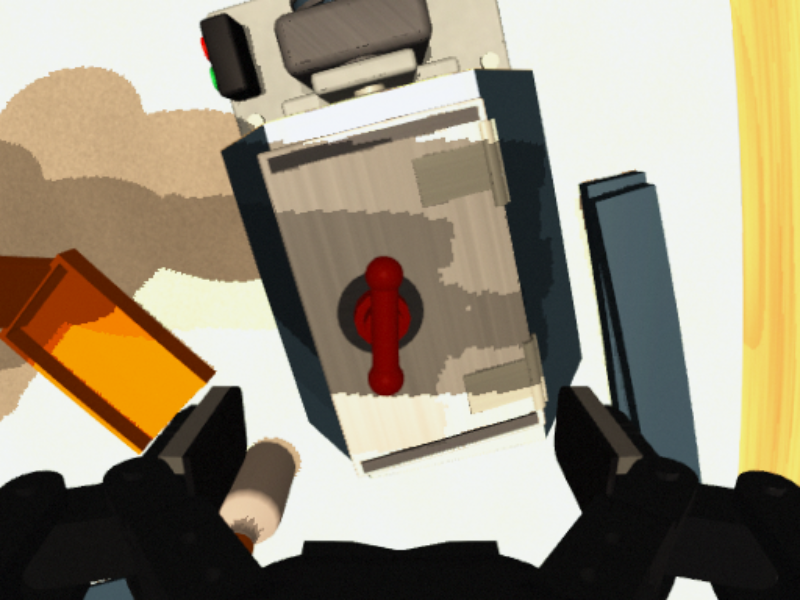

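```bash
python3 - <<'E'
from h import *
f=dict(np.load('pics/w17.npz'));S=lambda L:(np.array(L,float)+.5)*.64-.5
P=pix2z(f,S([(384,272),(385,380)]),.207);c=P.mean(0);print(P.round(4),c,np.linalg.norm(P[0]-P[1]))
s=status.sense();Q=R.from_rotvec(s['orientation']);print('centre in tool',Q.inv().apply(c-s['eef_pos']))
d=Q.inv().apply(P[0]-P[1]);print(d)
W=world(f);I=f['image']
u,v=S((385,330)).astype(int);print('bar top z',W[v-2:v+3,u,2])
E
```

```text
[[0.593  0.1763 0.207 ]
 [0.5848 0.132  0.207 ]] [0.58886839 0.15411224 0.207     ] 0.045050571120697956
centre in tool [ 0.08125992  0.00211452 -0.00656633]
[1.02567066e-05 4.50505016e-02 7.84723141e-05]
bar top z [0.21098745 0.2105439  0.21041103 0.2111311  0.20939101]
```

```bash

python3 -m crank '[[8.5,0.8,0,-0.1,0,0,0],[8.5,1.3,0,-0.1,0,0,0],[8.5,1.4,0,-0.1,0,0,0],[8.5,1.4,0.1,-0.1,0,0,0],[8.5,1.2,0.1,-0.1,0,0,0],[8.5,0.7,0,-0.1,0,0,0],[8.5,0.2,0,0,0,0,0],[8.5,0,0,0,0,0,0]]'
python3 - <<'E'
from h import *
s=status.sense();Q=R.from_rotvec(s['orientation']);print(s['joint_positions'].round(2),'bar in tool',Q.inv().apply(np.array([.5889,.1541,.205])-s['eef_pos']),Q.as_matrix()[:,0].round(3))
f=grab('wrist');cv2.imwrite('pics/w18.png',cv2.resize(f['image'],(800,600)))
E
```

```text
t: 22.17
eef_pos: [0.591, 0.1523, 0.2211]
orientation: [0.143, 1.543, -0.141]
force: [-0.4, -0.8, -0.6]
grip_width: 0.0845
[-0.64  0.91  0.77  1.43 -0.68  1.06  0.08] bar in tool [ 0.01604778  0.00132518 -0.00272978] [ 0.023 -0.001 -1.   ]
```

View pics/w18.png

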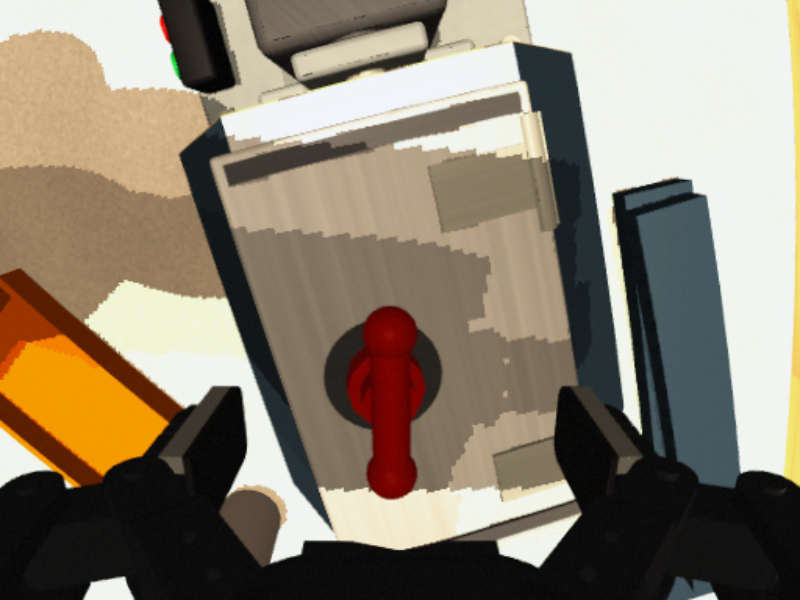

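```bash

python3 -m crank '[[8.5,0.3,0.1,-0.2,0,0,0],[8.5,0.2,0.1,-0.1,0,0,0],[6,0,0,0,0,0,0],[4,0,0,0,0,0,0],[2,0,0,0,0,0,0],[0,0,0,0,0,0,0],[0,0,0,0,0,0,0],[0,0,0,0,0,0,0]]'
python3 - <<'E'
from h import *
s=status.sense();print(s['force'].round(1),s['moment'].round(2),s['grip_width'])
f=grab('wrist');cv2.imwrite('pics/w19.png',cv2.resize(f['image'],(800,600)))
E
```

```text
t: 22.88
eef_pos: [0.5891, 0.1549, 0.2184]
orientation: [0.144, 1.54, -0.14]
force: [-1.5, 0.6, 2.2]
grip_width: 0.0118
[-1.5  0.6  2.2] [ 0.09  0.68 -0.02] 0.01183857915042798
```

View pics/w19.png

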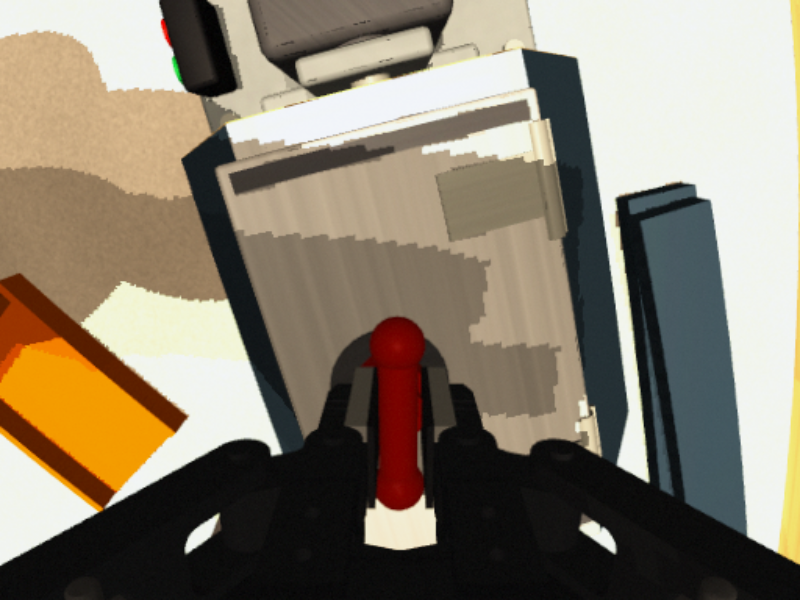

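```bash

python3 -m crank '[[0,0.2,0,-0.05,0,0,0],[0,0.2,0,-0.05,0,0,0],[0,0.2,0,-0.05,0,0,0],[0,0.2,0,-0.05,0,0,0],[0,0.2,0,-0.05,0,0,0],[0,0.2,0,0,0,0,0],[0,0.2,0,0,0,0,0],[0,0.2,0,0,0,0,0]]'
```

```text
t: 23.6
eef_pos: [0.5857, 0.1549, 0.2118]
orientation: [0.148, 1.538, -0.135]
force: [-13.9, 0.7, 37.9]
grip_width: 0.0086
```

```bash

python3 -m crank '[[0,0.1,0,0.05,0.05,0,0],[0,0.1,0,0.05,0.1,0,0],[0,0.1,0,0,0.1,0,0],[0,0.1,0,0,0.1,0,0],[0,0.1,0,0,0.1,0,0],[0,0.1,0,0,0.1,0,0],[0,0.1,0,0,0.1,0,0],[0,0.1,0,0,0.1,0,0]]'
python3 - <<'E'
from h import *
s=status.sense();M=R.from_rotvec(s['orientation']).as_matrix();print(s['force'].round(1),s['moment'].round(2),'yaw',np.arctan2(M[1,2],M[0,2]),M[:,0].round(3),s['joint_positions'].round(2))
f=grab('wrist');cv2.imwrite('pics/w20.png',cv2.resize(f['image'],(800,600)))
E
```

```text
t: 24.27
eef_pos: [0.5868, 0.154, 0.2121]
orientation: [0.767, 1.412, -0.726]
force: [-5.1, -0.2, 16.5]
grip_width: 0.0086
[-5.1 -0.2 16.5] [-0.23  1.34  0.06] yaw -0.9612749184958259 [ 0.034  0.011 -0.999] [-0.7   0.97  0.95  1.47 -0.86  1.11 -0.55]
```

View pics/w20.png

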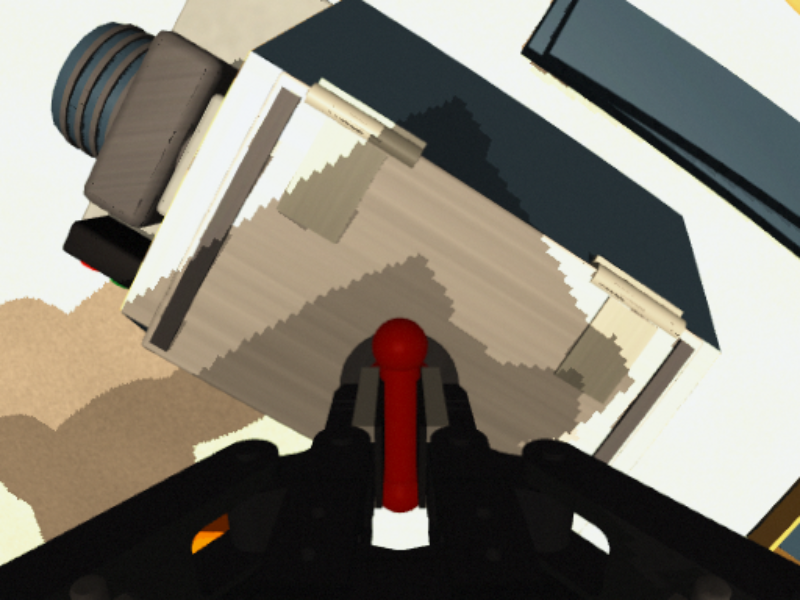

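```bash

python3 -m crank '[[0,0.1,0,0,0.1,0,0],[0,0.1,0,0,0.1,0,0],[0,0.1,0,0,0.1,0,0],[0,0.1,0,0,0.1,0,0],[0,0.1,0,0,0.1,0,0],[0,0.1,0,0,0.08,0,0],[0,0.1,0,0,0.06,0,0],[0,0.1,0,0,0.06,0,0]]'
python3 - <<'E'
from h import *
s=status.sense();M=R.from_rotvec(s['orientation']).as_matrix();print(s['force'].round(1),s['moment'].round(2),'yaw',np.arctan2(M[1,2],M[0,2]),M[:,0].round(3),s['joint_positions'].round(2))
f=grab('wrist');np.savez('pics/w21.npz',**f);cv2.imwrite('pics/w21.png',cv2.resize(f['image'],(800,600)))
E
```

```text
t: 24.98
eef_pos: [0.5871, 0.153, 0.2121]
orientation: [1.332, 1.128, -1.268]
force: [-8.0, 0.5, 18.9]
grip_width: 0.0085
[-8.   0.5 18.9] [-0.21  1.67  1.95] yaw -1.6995921248086616 [ 0.039  0.012 -0.999] [-0.74  1.04  1.12  1.48 -0.99  1.21 -1.18]
```

View pics/w21.png

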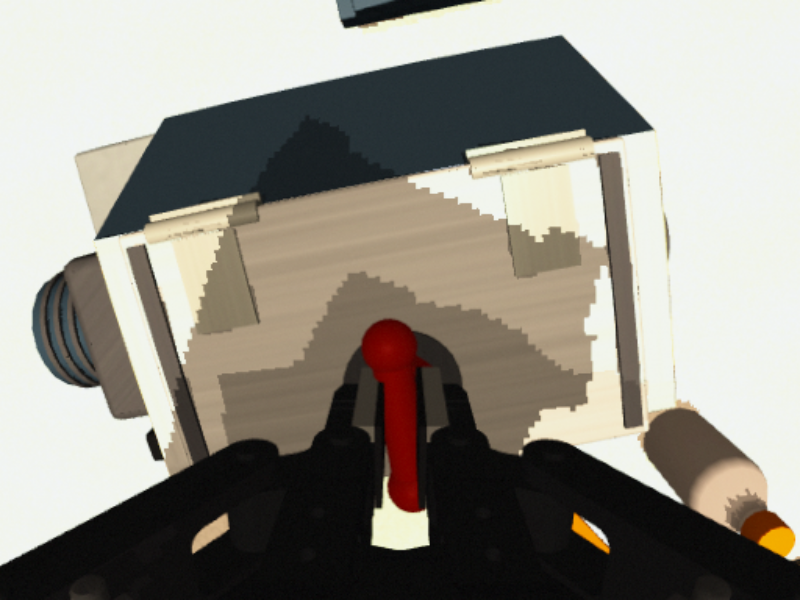

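```bash

python3 -m crank '[[0,0.05,0,0,-0.05,0,0],[0,0,0,0,-0.03,0,0],[2,0,0,0,0,0,0],[4,0,0,0,0,0,0],[6,0,0,0,0,0,0],[8.5,0,0,0,0,0,0],[8.5,0,0,0,0,0,0],[8.5,-0.3,0,0,0,0,0]]'
python3 - <<'E'
from h import *
s=status.sense();print(s['force'].round(1),s['grip_width'])
f=grab('wrist');np.savez('pics/w22.npz',**f);cv2.imwrite('pics/w22.png',cv2.resize(f['image'],(800,600)))
E
```

```text
t: 25.7
eef_pos: [0.5869, 0.1531, 0.2154]
orientation: [1.274, 1.165, -1.212]
force: [-0.0, 0.1, 0.5]
grip_width: 0.079
[-0.   0.1  0.5] 0.0790449926649352
```

View pics/w22.png

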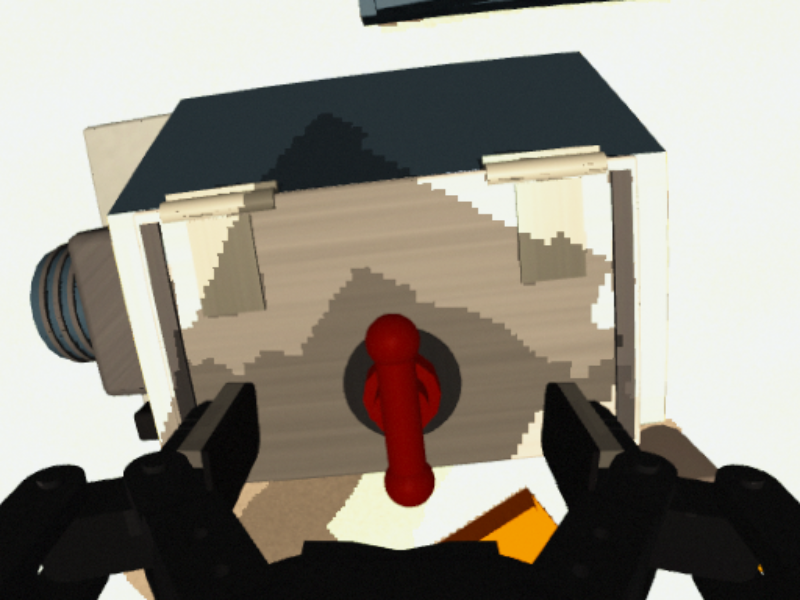

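Released, with the wings along x. I'll lift clear and check the final state.

```bash

python3 -m crank '[[8.5,-1,0,0,0,0,0],[8.5,-2,0,0,0,0,0],[8.5,-3,0,0,0,0,0],[8.5,-3,-0.5,0,0,0,0],[8.5,-3,-0.8,0,0,0,0],[8.5,-2,-0.8,0,0,0,0],[8.5,-1,0,0,0,0,0],[8.5,0,0,0,0,0,0]]'
python3 - <<'E'
from h import *
f=grab('wrist');np.savez('pics/w23.npz',**f);cv2.imwrite('pics/w23.png',cv2.resize(f['image'],(800,600)))
W=world(f);I=f['image'].astype(int)
h=(W[...,0]>.55)&(W[...,0]<.65)&(W[...,1]>.08)&(W[...,1]<.225)&(W[...,2]>.165)&(W[...,2]<.20)&(I[...,2]-I[...,1]<50)
p=W[h];A=np.c_[p,np.ones(len(p))];c=p.mean(0);n=np.linalg.svd(p-c,full_matrices=False)[2][2];n*=np.sign(n[2]);print('hatch plane c',c,'n',n,'angle',np.arctan2(n[0],n[2]))
r=(I[...,2]>50)&(I[...,1]<35)&(W[...,2]>.19)&(W[...,2]<.22);q=W[r];q=q[(abs(q[:,0]-.587)<.05)&(abs(q[:,1]-.153)<.05)]
d=np.linalg.svd((q-q.mean(0))[:,:2],full_matrices=False)[2][0];print('bar dir deg',np.degrees(np.arctan2(d[1],d[0])),q[:,2].max(),len(q))
f=grab('side');cv2.imwrite('pics/s23.png',cv2.resize(f['image'],(800,600)))
f=grab('scene');cv2.imwrite('pics/sc23.png',cv2.resize(f['image'],(800,600)))
E
```

```text
t: 26.42
eef_pos: [0.558, 0.1503, 0.3774]
orientation: [1.275, 1.159, -1.215]
force: [1.0, -0.4, -0.4]
grip_width: 0.0849
hatch plane c [0.60414108 0.15294428 0.17692974] n [0.01858449 0.00385534 0.99981986] angle 0.01858569546087721
bar dir deg -176.70173148369884 0.2091644383035544 902
```

View pics/w23.png

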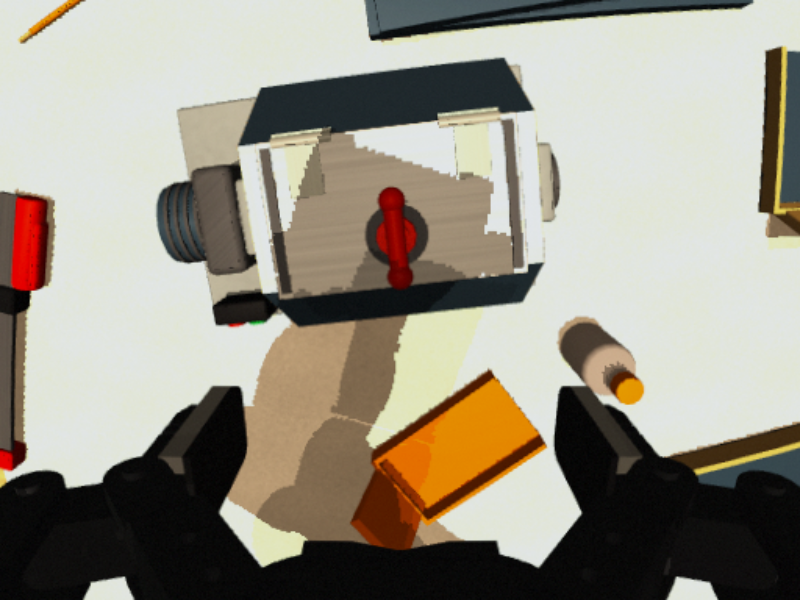

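View pics/s23.png

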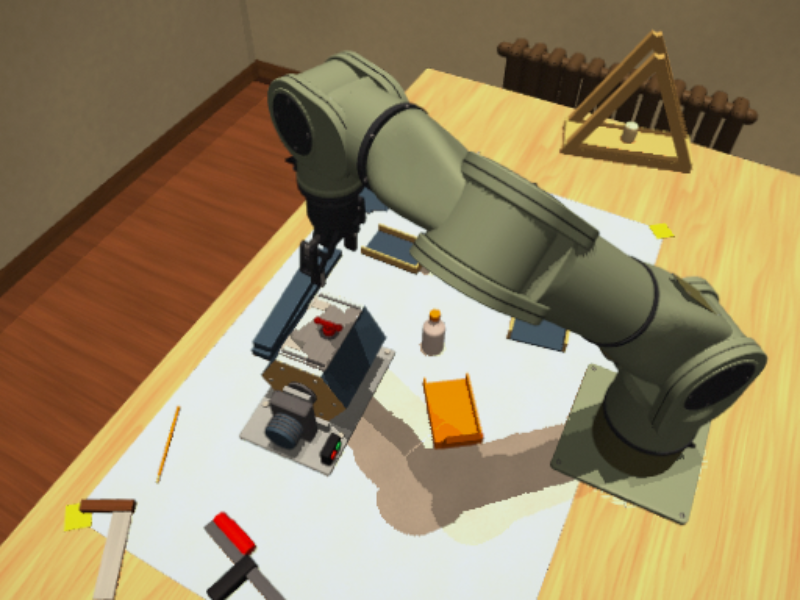

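View pics/sc23.png

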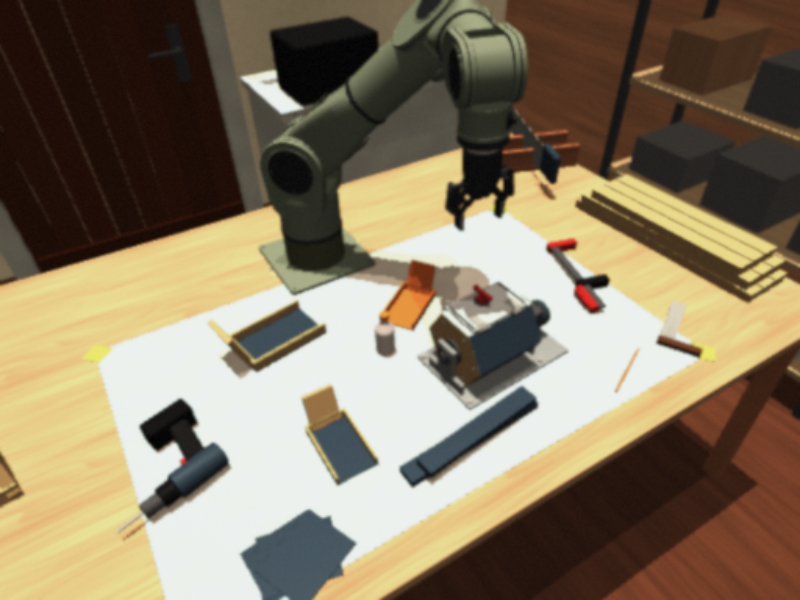

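```bash
python3 -c "
from h import *
print(status.sense()['t'],job_done())"
```

```text
the job is handed in; nothing more can be done
26.5667 None
```

I poured all five blanks into the barrel, set the empty tray flat on the bench, and shut and latched the hatch. I handed in at 26.6 s, with the gripper clear of everything.

**Final checks**
- **Blanks:** before closing the hatch I counted three blocks and two discs inside the barrel by combining two camera views. The tray was empty and nothing was loose on the bench.
- **Tray:** it sits flat, about 6 cm from where it started. I chose a slightly different spot because the arm could hold the tray level there.
- **Hatch and knob:** after release the hatch stayed at about 0.019 rad, against about 0.02 expected when latched. The wings point along the tumbler's x axis, and the knob reached its stop.
- **Bystanders:** the clamp, battens, drill and glue bottle all look untouched in the last pictures.

**What did not go smoothly**
- **Joint limit:** the tilted grasp brought joint 6 to the end of its range (readings 0.000 to 0.008 rad, lower limit 0). One brief force spike of about 30 N went with that. I saw no reading below zero, but I only read the state between moves.
- **Knob force:** pressing the knob down briefly reached about 38 N through the fingers, then eased to about 17–19 N while I turned it.

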